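# Recommission a backup battery unit

## Robot

A 6-joint arm with a two-finger parallel gripper is mounted at the origin on a cart in front of the work surface, level with it; the furniture and walls round the work are solid. World frame = base frame: x ahead of the robot, y to its left, z up, the work surface at z = 0. Lengths are in m, angles in rad, forces in N, time in s.
With the tool pointing down it reaches from about 0.25 to 0.725 m from the base axis. Payload 4 kg.
Tool frame: the origin (TCP) lies at the very end of the fingers, on their centre line; the grasp point (between the pads) lies 19 mm behind it; z points along the fingers, y is the direction in which the jaws open and shut (so a half turn about z gives the same grasp; the last joint's range is limited). The gripper opens to 85 mm and grips with 20 to 120 N. Pads are 22 mm wide; open, the fingers measure 114 mm over their backs; the gripper's body (76 mm by 85 mm) begins 54 mm behind the grasp point. The pads swing forward as they close: fully open they stand 13 mm farther back than shut.
Start: joints at [1.224, 0.241, 0.005, 1.335, 0, 1.571], TCP at [0.17, 0.47, 0.208] pointing down, gripper open.
Joint ranges: [-2.72, 2.72], [-1.05, 1.87], [-1.09, 1.28], [-1.99, 2.15], [-1.42, 1.44], [-3.14, 3.14]. Speed limits (rad/s): [2.79, 2.79, 3.14, 3.14, 3.14, 3.14].

## Interface

Orientations are given as a unit quaternion [x, y, z, w].
In Python, from workcell import bot, camera gives the robot as it stands. The module is installed in compiled form; this text tells all that it offers.
- The arm moves only by the tool send_rows, never from a script. Its argument "deltas" is a list of rows, each an object with "grip": the opening, from 0 (shut) to 1 (fully open); "translation": the shift along the tool's x, y, z in m, a list of three; "twist": the turn, a rotation vector about the tool's x, y, z in degrees, a list of three. A call has 1 to 5 rows; each row is the pose to reach, as a shift and turn from the pose measured when the call began, along the tool's axes at that moment; what a row does not reach only later rows make up. A row lasts 1/8 s, in which the tool goes at most 62.5 mm and 10.7 degrees, less where a joint would pass 70% of its speed; a pose out of reach is approached as far as the arm can. A call with a gripper value outside its range is refused whole. The fingers move at their own pace and stop on an object; the grip force is fixed at half the most. Time passes only in rows, so rows that repeat a pose let the fingers close. It gives the time, the measured TCP pose, the force and the opening at its end, in the units of the state.
- bot.get_obs(): the state, without advancing time (a new reading comes with each control period).
- camera(name): name is "side" or "top"; returns a dict with "color" (420x560x3 uint8, blue, green, red), "intrinsics" (3x3 intrinsics, pixels), "k1" (the pictures are not rectified: a ray, as slopes to the right and down, at radius r is drawn at 1 + k1 r^2 times it, then the intrinsics apply), "xyz" and "rotation" of the camera in the world. Camera axes: x right, y down, z forward; pixel columns grow to the right and rows downward; lengths in m; the calibration is good to about 2 mm. A picture is of the moment at which its call begins. There is no depth.
- bot.job_done(): hands the job in, once; it reports no verdict.
The state is a dict: "clock": time; "joint_pos": joint angles; "joint_vel": joint speeds; "tau": joint torques, N m; "eef_pos": TCP position; "tool_rot": TCP orientation; "ft_force": force on the tool from outside, world axes, zero at the start; "ft_torque": the same for the moment, N m; "grip_width": finger opening in m.
Only numpy, scipy, OpenCV 4.12 (cv2) and the standard library are available. Lean on these libraries where they do the work, as an engineer would, in place of code of your own. Each camera call takes 0.05 s, during which the arm holds its last target.

## Task

First isolate the battery unit: pull its toggle switch back to the robot's side. Then take the blown fuse carrier out of the bayonet socket (press down, turn counter-clockwise, lift) and leave it in the steel tray, press the spare carrier in instead, turn it clockwise and let it spring up into its locking notch, and load every cell lying on the bench into a bay of its own, pushed against the coil spring and dropped flat behind the stop wall with its brass button end against that wall. When all that is done, throw the switch over to the far side again; leave the timer, the capped vial and the tape roll where they are.

Things in the scene. Friction and masses are not known exactly. Their poses are not given: they have to be found in the camera images.
- unit: backup battery unit, fixed: grey deck 116 (x) x 352 (y) mm, top 20 mm above the bench; origin at the centre of its underside, x away from the robot, y to the left, z up. On it from left to right three cell bays, the bayonet socket, the toggle switch.
- socket (a point): axis of the bayonet socket at deck height, axes as the unit's. Aluminium ring, 60 mm outer diameter, 25 high, bore 38. A sprung plunger inside carries the carrier's foot: free it stands 15 mm above the deck; locked 10 mm (4 N); fully pressed 2 mm (9 N, hard floor). In the locked carrier the bar grip runs along the unit's x.
- entry (a point): middle of one of the two 12.5 mm wide gaps by which the lugs go in, at the ring's top, 24 mm from the axis; the gaps lie on a line 0.95 rad counter-clockwise (from above) of the unit's x axis
- notch (a point): middle of one of the two locking notches, 24 mm from the axis along the unit's +x and -x. To pass the ridge between entry and notch the foot must be under 6 mm above the deck. Stops end the turn at the notch (clockwise) and at the entry (counter-clockwise), with 0.1 rad of play either way.
- old_carrier: fuse carrier, 90 g, 2-fold symmetric about z (up); origin: centre of its foot. White barrel 34 mm across, 24 high; two brass lugs at own +x and -x, out to 24 mm from the axis, 8 wide, 6 to 11 mm above the foot; on top a ribbed black bar grip 34 (own x) x 18 (own y), 24 to 52 mm above the foot. This one is blown and starts locked in the socket.
- new_carrier: fuse carrier, 90 g, 2-fold symmetric about z (up); origin: centre of its foot. White barrel 34 mm across, 24 high; two brass lugs at own +x and -x, out to 24 mm from the axis, 8 wide, 6 to 11 mm above the foot; on top a ribbed black bar grip 34 (own x) x 18 (own y), 24 to 52 mm above the foot. This is the spare, standing upright on the bench.
- tray: steel tray 130 (x) x 120 (y) mm, walls 3 mm thick and 25 mm high, fixed; origin at the centre of its underside.
- cell0: prismatic rechargeable cell, grey block 54 (own x) x 24 (own y) x 24 mm, 70 g, lying on the bench; origin at its centre; any long side may be up. A black band and a small brass button mark its -x end, a plain steel disc its +x end. May be absent.
- cell1: prismatic rechargeable cell, grey block 54 (own x) x 24 (own y) x 24 mm, 70 g, lying on the bench; origin at its centre; any long side may be up. A black band and a small brass button mark its -x end, a plain steel disc its +x end. May be absent.
- cell2: prismatic rechargeable cell, grey block 54 (own x) x 24 (own y) x 24 mm, 70 g, lying on the bench; origin at its centre; any long side may be up. A black band and a small brass button mark its -x end, a plain steel disc its +x end. May be absent.
- cell0_button (a point): centre of the brass button end (-x end) of cell0
- cell1_button (a point): centre of the brass button end (-x end) of cell1
- cell2_button (a point): centre of the brass button end (-x end) of cell2
- bay0 (a point): leftmost cell bay; the point is where a loaded cell's centre belongs, 12 mm above the deck, axes as the unit's. At x = -27 mm a stop wall rising 12 mm above the deck, 6 thick; at x = +20 the contact plate, 22 wide, rising 30 mm, on a coil spring (1 N, then 0.5 N/mm, 14 mm travel to +x). Side guides 7 mm high, 28 mm apart.
- bay1 (a point): middle cell bay, built as bay0. To load, hold the cell level, underside 13 to 20 mm above the deck, push its +x end against the plate until the plate has gone back 8 to 12 mm, lower onto the deck, release.
- bay2 (a point): rightmost cell bay, built as bay0
- switch (a joint): toggle switch lever, rad: 0 = off, leaning to the robot; 1.0 = on, leaning away (unit's +x), where it starts; stays where it is left
- switch_tip (a point): tip of the 45 mm toggle lever with a black ball knob; it travels about 45 mm between off and on
- timer: bench timer 70 x 62 x 18 mm, bystander; origin under its centre
- vial_dark: vial with black cap, 25 mm diameter, 57 mm high, bystander; origin under its centre
- tape_roll: roll of tape, 87 mm diameter, 19 mm high, bystander; origin under its centre
Mind the look-alikes: they are no part of the job. Leave any turquoise look-alike of the cell0 alone.

How it is judged:
By the outcome, as a careful person would: the job done as asked, in the order asked, and still so for the second after the job is handed in, with the robot touching nothing.
Of cell0, cell1, cell2 only 2 to 3 are there at a start; the rules pass over those that are not, and their reading is None.
At some moment in a run one of new_carrier, cell0, cell1, cell2 may be knocked a few centimetres aside while the robot is not near it.
It also fails if it takes over 210 s, if anything falls off the work surface, if the arm or the gripper's body presses on something with over 40 N, if the wrist force passes 120 N, or if a joint passes its speed limit or range.

## Working session

There is one attempt and no reset: what is moved stays moved. The work goes in short steps, Python scripts to look and compute and a tool call to move; the robot and the scene stay as the last step left them, time stands still between calls to the robot, and variables do not carry over. Pictures are saved under pics/ and viewed, and the job is handed in when it is done.

Besides the shell and the picture viewer there is one more tool, called after "Call:" by a JSON object that holds its "api" and its "payload", one argument or row to a line. send_rows: Moves the arm, as the interface text tells. Its arguments: {"type":"object","properties":{"deltas":{"type":"array","items":{"type":"object","properties":{"grip":{"type":"number"},"translation":{"type":"array","items":{"type":"number"}},"twist":{"type":"array","items":{"type":"number"}}}}}},"required":["deltas"]}

```bash
mkdir -p pics; cat > h.py <<'E'
import numpy as np, cv2
from workcell import bot, camera
from scipy.spatial.transform import Rotation as R
def snap(name,fn=None):
    c=camera(name)
    if fn: cv2.imwrite('pics/'+fn,c['color'])
    return c
def Rm(c):
    r=np.array(c['rotation'],float)
    return r if r.shape==(3,3) else R.from_quat(r).as_matrix()
def ray(c,u,v):
    K=np.array(c['intrinsics']); k=c['k1']
    d=np.array([(u-K[0,2])/K[0,0],(v-K[1,2])/K[1,1]])
    s=d.copy()
    for _ in range(30): s=d/(1+k*(s@s))
    w=Rm(c)@np.array([s[0],s[1],1]); return np.array(c['xyz'],float),w
def onz(c,u,v,z):
    o,w=ray(c,u,v); return o+w*(z-o[2])/w[2]
def proj(c,p):
    q=Rm(c).T@(np.array(p,float)-np.array(c['xyz'],float)); s=q[:2]/q[2]
    s=s*(1+c['k1']*(s@s)); K=np.array(c['intrinsics'])
    return np.array([K[0,0]*s[0]+K[0,2],K[1,1]*s[1]+K[1,2]])
E
python3 - <<'E'
from h import *
for n in('top','side'):
    c=snap(n,n+'0.png'); print(n,c['intrinsics'],c['k1'],c['xyz'],c['rotation'])
print(bot.get_obs())
E
```

```text
top [[380.91282469   0.         274.70576348]
 [  0.         380.91282469 208.26763709]
 [  0.           0.           1.        ]] -0.09147666383239142 [0.4586246  0.01254804 1.3065051 ] [-0.70640155  0.70671841 -0.029741    0.02571797]
side [[405.17763363   0.         276.34967965]
 [  0.         405.17763363 210.85300308]
 [  0.           0.           1.        ]] 0.01300272941793341 [0.43892969 1.273487   0.56582445] [-0.03488459  0.82007425 -0.57062891  0.02537592]
{'clock': 0.1, 'joint_pos': array([1.22403421e+00, 2.41344528e-01, 3.84192682e-03, 1.33518203e+00,
       7.20109029e-06, 1.57078494e+00]), 'joint_vel': array([-1.75063636e-04, -1.25018513e-03,  3.52857638e-03,  7.79714440e-04,
        5.59063431e-05, -8.02781375e-04]), 'tau': array([-1.23351206e-04, -3.73137403e+01,  2.53010309e+01,  1.08451193e-02,
        3.81114148e-05, -1.59889979e-06]), 'eef_pos': array([0.16971727, 0.46966497, 0.20699207]), 'tool_rot': array([ 1.72508012e-01,  9.85007662e-01, -9.29374511e-04, -1.66431032e-04]), 'ft_force': array([-0.33219262, -0.15382274, -0.43983421]), 'ft_torque': array([ 0.04671681, -0.04163793, -0.03658769]), 'grip_width': 0.08506148220232172}
```

View pics/top0.png

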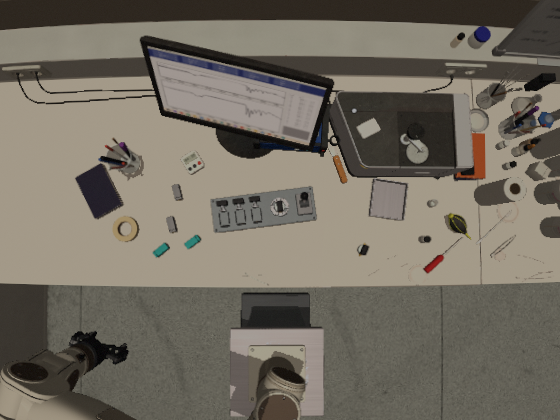

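View pics/side0.png

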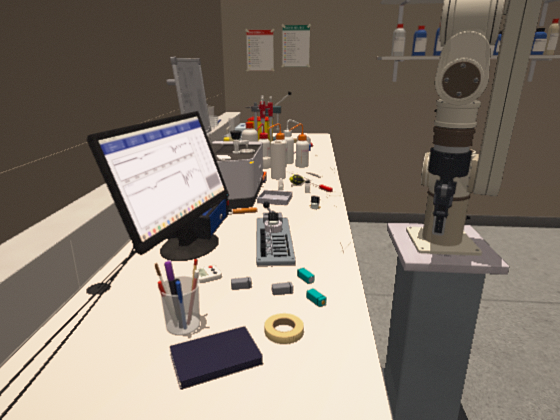

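```bash
python3 - <<'E'
from h import *
a=cv2.imread('pics/top0.png'); b=cv2.imread('pics/side0.png')
cv2.imwrite('pics/t1.png',cv2.resize(a[170:270,140:335],None,fx=4,fy=4,interpolation=cv2.INTER_CUBIC))
cv2.imwrite('pics/t2.png',cv2.resize(a[170:270,330:480],None,fx=5,fy=5,interpolation=cv2.INTER_CUBIC))
cv2.imwrite('pics/s1.png',cv2.resize(b[170:315,190:350],None,fx=4,fy=4,interpolation=cv2.INTER_CUBIC))
E
```

```text
(no output)
```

View pics/t1.png

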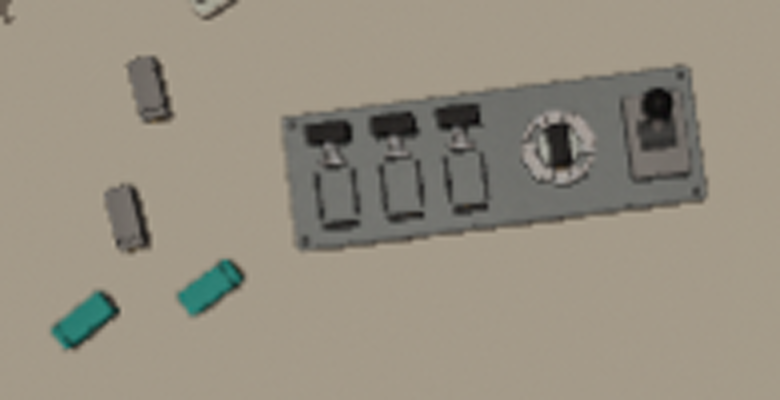

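View pics/t2.png

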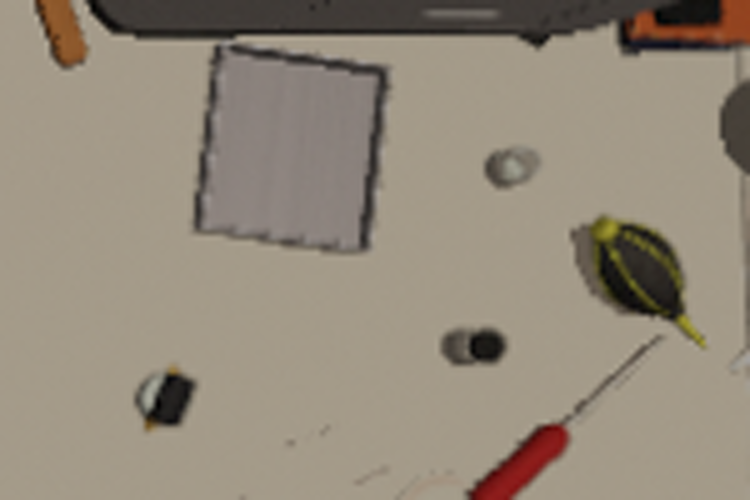

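View pics/s1.png

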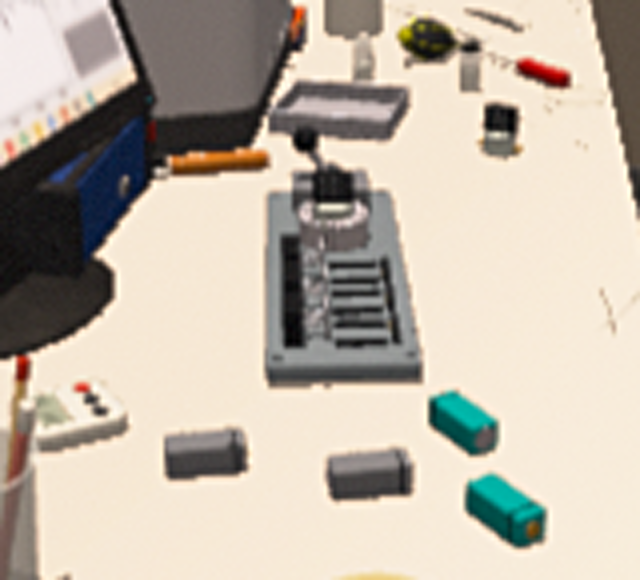

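```bash
cat > m.py <<'E'
from h import *
def region(c,mask,z,minA=15):
    out=[]
    cs,_=cv2.findContours(mask.astype(np.uint8),cv2.RETR_EXTERNAL,cv2.CHAIN_APPROX_NONE)
    for k in cs:
        if cv2.contourArea(k)<minA: continue
        f=np.zeros(mask.shape,np.uint8); cv2.drawContours(f,[k],-1,1,-1)
        p=np.array([onz(c,u,v,z)[:2] for u,v in k[:,0,:]])
        r=cv2.minAreaRect((p*1000).astype(np.float32))
        ys,xs=np.nonzero(f)
        out.append((k[:,0,:].min(0),k[:,0,:].max(0),(xs.mean(),ys.mean()),len(xs),r))
    return out
E
python3 - <<'E'
from m import *
c=snap('top'); im=c['color'].astype(int)
b,g,r=im[...,0],im[...,1],im[...,2]
for p in [(265,205),(215,215),(178,190),(172,222),(388,200),(240,240),(390,240),(208,240)]: print(p,im[p[1],p[0]])
m=(r-b<16)
sub=np.zeros_like(m); sub[180:245,160:330]=1
for z in(0.02,0.024):
  print(z)
  for o in region(c,m&sub,z): print(o)
sub=np.zeros_like(m); sub[170:262,345:412]=1
for o in region(c,m&sub,0.025): print(o)
cv2.imwrite('pics/mask.png',cv2.resize((m*255).astype(np.uint8)[150:270,140:460],None,fx=2.5,fy=2.5,interpolation=cv2.INTER_NEAREST))
E
```

```text
(265, 205) [109 113 113]
(215, 215) [110 115 114]
(178, 190) [100 105 111]
(172, 222) [106 112 117]
(388, 200) [127 132 141]
(240, 240) [138 154 164]
(390, 240) [137 154 163]
(208, 240) [137 155 164]
0.02
(array([184, 234], dtype=int32), array([200, 244], dtype=int32), (np.float64(192.86111111111111), np.float64(240.24074074074073)), 108, ((448.126953125, 284.1416931152344), (26.375267028808594, 56.376407623291016), 33.7724723815918))
(array([166, 217], dtype=int32), array([176, 231], dtype=int32), (np.float64(171.21008403361344), np.float64(223.9747899159664)), 119, ((506.0836486816406, 356.46026611328125), (52.39250946044922, 26.57723045349121), 15.25112247467041))
(array([210, 186], dtype=int32), array([316, 232], dtype=int32), (np.float64(263.1038032599371), np.float64(209.08149842722332)), 3497, ((557.2783813476562, 44.52473449707031), (115.6873779296875, 350.1604309082031), 7.485154628753662))
(array([172, 184], dtype=int32), array([182, 199], dtype=int32), (np.float64(176.77678571428572), np.float64(191.59821428571428)), 112, ((615.6964721679688, 339.8160095214844), (54.636848
[... 790 characters left out ...]
 dtype=int32), array([182, 199], dtype=int32), (np.float64(176.77678571428572), np.float64(191.59821428571428)), 112, ((615.2080688476562, 338.7984313964844), (54.46697998046875, 24.931564331054688), 15.214109420776367))
(array([357, 245], dtype=int32), array([368, 254], dtype=int32), (np.float64(362.5632183908046), np.float64(249.06896551724137)), 87, ((422.6115417480469, -290.2963562011719), (32.00655746459961, 33.28125762939453), 63.34178924560547))
(array([347, 170], dtype=int32), array([411, 219], dtype=int32), (np.float64(385.80199667221297), np.float64(192.37770382695507)), 1803, ((606.6683959960938, -354.34051513671875), (169.09278869628906, 223.49996948242188), 0.32015061378479004))
```

View pics/mask.png

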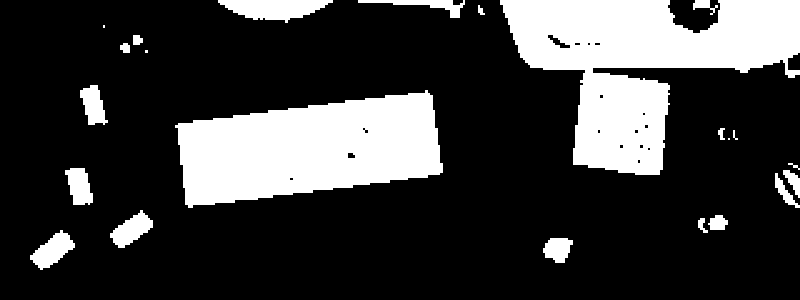

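```bash
cat >> h.py <<'E'
U0=np.array([.5573,.0445]);UY=np.radians(7.49)
def tou(p):
    d=np.array(p[:2])-U0; c,s=np.cos(UY),np.sin(UY); return np.array([c*d[0]+s*d[1],-s*d[0]+c*d[1]])
def fromu(x,y):
    c,s=np.cos(UY),np.sin(UY); return U0+np.array([c*x-s*y,s*x+c*y])
def tri(c1,p1,c2,p2):
    o1,d1=ray(c1,*p1);o2,d2=ray(c2,*p2)
    A=np.array([d1,-d2]).T; t=np.linalg.lstsq(A,o2-o1,rcond=None)[0]
    a=o1+t[0]*d1;b=o2+t[1]*d2; return (a+b)/2,np.linalg.norm(a-b)
E
python3 - <<'E'
from h import *
c=snap('top');s=snap('side')
k,e=tri(c,(304.25,195.25),s,(266.25,204.5)); print('knob',k,e,tou(k))
t1=lambda u,v:(140+(u+.5)/4-.5,170+(v+.5)/4-.5)
print('ring',onz(c,*t1(559,148),.045),tou(onz(c,*t1(559,148),.045)))
for n,q in zip('012',[(337,195),(402,188),(466,181)]): p=onz(c,*t1(*q),.027);print('bay',n,p,tou(p))
for n,q in zip('012',[(328,131),(394,125),(458,117)]): p=onz(c,*t1(*q),.05);print('plate',n,p,tou(p))
p=onz(c,*t1(655,135),.03);print('sw',p,tou(p))
print('barmid', tou(onz(c,*t1(560,146),.082)))
E=np.vstack([c['color']]); 
cv2.imwrite('pics/u.png',cv2.resize(E[180:236,205:320],None,fx=7,fy=7,interpolation=cv2.INTER_CUBIC))
b=s['color'];cv2.imwrite('pics/su.png',cv2.resize(b[190:270,245:305],None,fx=7,fy=7,interpolation=cv2.INTER_CUBIC))
E
```

```text
knob [ 0.5956496  -0.0902241   0.08190732] 0.002972123371585393 [ 0.02046067 -0.13857358]
ring [ 0.56326661 -0.01019014  0.045     ] [-0.00121333 -0.05500127]
bay 0 [0.52512515 0.17633121 0.027     ] [-0.01471571  0.13490047]
bay 1 [0.53102916 0.12160073 0.027     ] [-0.01599637  0.07986737]
bay 2 [0.53692225 0.06776491 0.027     ] [-0.01717123  0.02572271]
plate 0 [0.57704259 0.18138138 0.05      ] [0.03741706 0.13313995]
plate 1 [0.58201093 0.12661349 0.05      ] [0.03520384 0.07819171]
plate 2 [0.58865253 0.07357363 0.05      ] [0.03487486 0.02473867]
sw [ 0.57548168 -0.09133052  0.03      ] [ 0.00032061 -0.13704161]
barmid [-0.00267012 -0.05495339]
```

View pics/u.png

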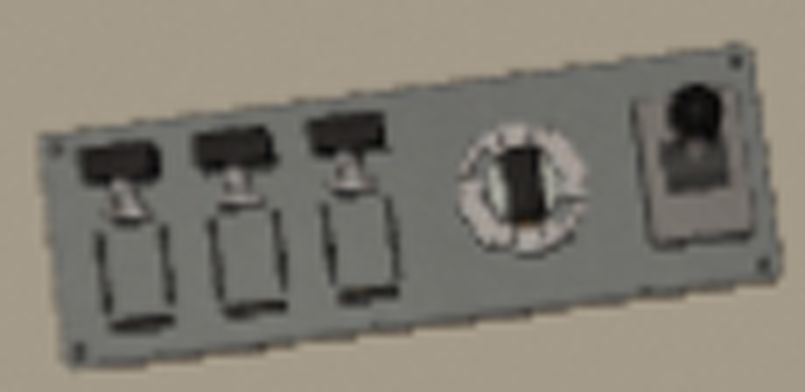

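View pics/su.png

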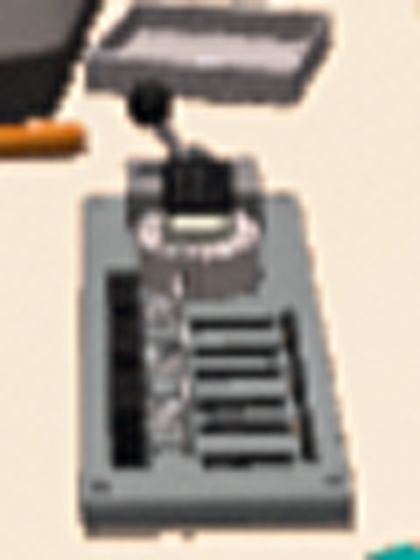

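```bash
python3 - <<'E'
from h import *
c=snap('top')
t=lambda u,v:(205+(u+.5)/7-.5,180+(v+.5)/7-.5)
for q in [(141,323),(254,310),(367,295)]: print('stop',tou(onz(c,*t(*q),.032)))
for q in [(101,268),(168,262),(214,255),(281,250),(326,242),(393,236)]: print('guide',tou(onz(c,*t(*q),.027)))
for q in [(120,163),(236,149),(346,133)]: print('block',tou(onz(c,*t(*q),.05)))
for q in [(459,190),(590,188),(524,124),(524,254)]: print('ring',tou(onz(c,*t(*q),.045)))
g=c['color'].astype(int).sum(2)
# bar orientation + switch
m=(g<140); sub=np.zeros_like(m); sub[198:216,272:288]=1
ys,xs=np.nonzero(m&sub); P=np.array([onz(c,x,y,.082)[:2] for x,y in zip(xs,ys)]); print('bar',tou(P.mean(0)),len(P)); 
print(np.round(np.array([onz(c,*t(*q),.02) for q in [(42,135),(748,42),(778,280),(68,365)]]),4))
print([tou(onz(c,*t(*q),.02)) for q in [(42,135),(748,42),(778,280),(68,365)]])
# spare
sub[:]=0; sub[243:258,354:374]=1
cv2.imwrite('pics/spare.png',cv2.resize(c['color'][240:260,350:376],None,fx=24,fy=24,interpolation=cv2.INTER_CUBIC))
E
```

```text
stop [-0.03984037  0.13449622]
stop [-0.04070436  0.08006735]
stop [-0.04063164  0.02556759]
guide [-0.01084276  0.15100648]
guide [-0.01217813  0.11862865]
guide [-0.01171868  0.09624889]
guide [-0.01353302  0.06398081]
guide [-0.01253433  0.04203597]
guide [-0.01387286  0.00972417]
block [0.03578396 0.13303797]
block [0.03519309 0.07765557]
block [0.03593261 0.02502161]
ring [ 0.00249698 -0.02454393]
ring [-0.00467917 -0.08634544]
ring [ 0.02969845 -0.05929788]
ring [-0.03169809 -0.05112252]
bar [-0.00220955 -0.05460746] 50
[[ 0.5919  0.2232  0.02  ]
 [ 0.6374 -0.1201  0.02  ]
 [ 0.5213 -0.1336  0.02  ]
 [ 0.4804  0.2093  0.02  ]]
[array([0.05761073, 0.17271115]), array([ 0.05792166, -0.17361272]), array([-0.05887839, -0.17193228]), array([-0.05478971,  0.17343624])]
```

View pics/spare.png

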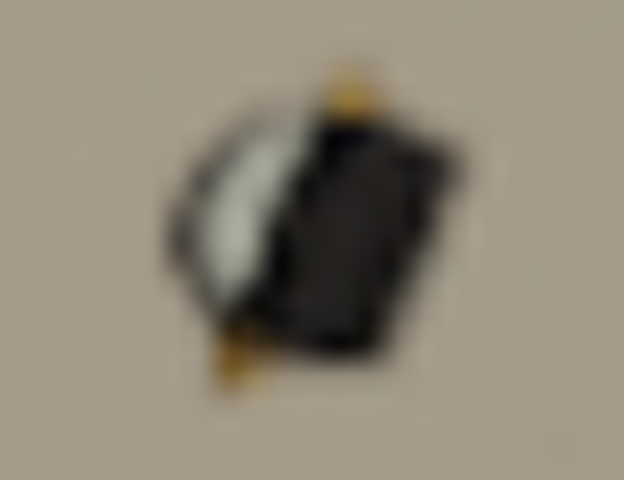

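```bash
python3 - <<'E'
from h import *
c=snap('top');s=snap('side')
print(tri(c,(155,98),s,(132,248)),tri(c,(325,148),s,(227,200)),tri(c,(332,78),s,(217,118)))
t=lambda u,v:(350+(u+.5)/24-.5,240+(v+.5)/24-.5)
b=[onz(c,*t(*q),.052) for q in [(312,115),(452,168),(385,355),(262,325)]]; print(np.round(b,4)); b=np.array(b)
print('bar ctr',b.mean(0), np.linalg.norm(b[0]-b[3]),np.linalg.norm(b[0]-b[1]))
for i,j in((3,0),(2,1)): d=b[j]-b[i]; print(np.degrees(np.arctan2(d[1],d[0])))
l=[onz(c,*t(*q),.0085) for q in [(352,72),(225,388)]]; d=l[0]-l[1];print('lugs',np.mean(l,0),np.linalg.norm(d),np.degrees(np.arctan2(d[1],d[0])))
# tray
for q in [(374.3,179),(407,183.5),(403.3,219.5),(369,216)]: print('tray',onz(c,*q,.025))
print('cells'); 
for q in [(176.77,191.6),(171.2,223.97)]: print(onz(c,*q,.012))
E
python3 - <<'E'
import cv2
from h import *
b=cv2.imread('pics/side0.png')
cv2.imwrite('pics/cells.png',cv2.resize(b[270:300,225:300],None,fx=10,fy=10,interpolation=cv2.INTER_CUBIC))
E
```

```text
(array([0.89341917, 0.38631834, 0.12960302]), np.float64(0.027463771684961478)) (array([ 0.75389953, -0.16139798,  0.070676  ]), np.float64(0.003937503118439687)) (array([ 0.81076313, -0.14096202,  0.39384511]), np.float64(0.08733800975098122))
[[ 0.4378 -0.2846  0.052 ]
 [ 0.4304 -0.3039  0.052 ]
 [ 0.4048 -0.2942  0.052 ]
 [ 0.409  -0.2772  0.052 ]]
bar ctr [ 0.4205096  -0.28997979  0.052     ] 0.029670415923047217 0.020744049806763278
-14.35331583593384
-20.779843029736313
lugs [ 0.42078049 -0.29125858  0.0085    ] 0.04853751986862579 -22.90908635160249
tray [ 0.65981367 -0.33587537  0.025     ]
tray [ 0.64471037 -0.44984957  0.025     ]
tray [ 0.52084715 -0.43326736  0.025     ]
tray [ 0.53297367 -0.31475431  0.025     ]
cells
[0.61793464 0.34175726 0.012     ]
[0.50665429 0.35881869 0.012     ]
```

View pics/cells.png

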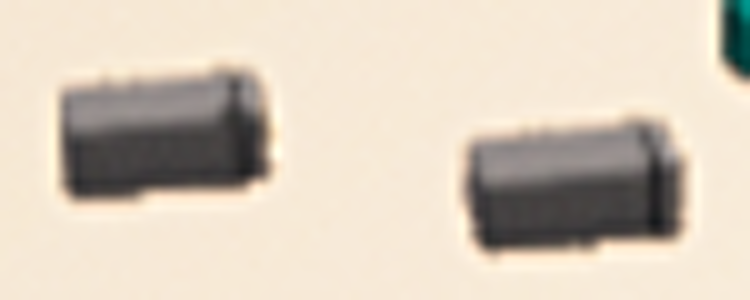

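```bash
cat > d.py <<'E'
import sys
from h import *
def Rt(psi):
    a=np.radians(psi); y=np.array([np.cos(a),np.sin(a),0]); z=np.array([0,0,-1.]); return np.array([np.cross(y,z),y,z]).T
def show(*ts):
    o=bot.get_obs(); Rc=R.from_quat(o['tool_rot']).as_matrix(); p=np.array(o['eef_pos'])
    print('now',np.round(p,4),'psi',round(np.degrees(np.arctan2(Rc[1,1],Rc[0,1])),2),'F',np.round(o['ft_force'],1),'w',round(o['grip_width'],4),'t',round(o['clock'],2),'j',np.round(o['joint_pos'],2),'u',np.round(tou(p),4))
    for (xyz,psi) in ts:
        d=Rc.T@(np.array(xyz)-p); rv=np.degrees(R.from_matrix(Rc.T@Rt(psi)).as_rotvec())
        print('->',np.round(xyz,4),psi,'T',np.round(d,4).tolist(),'W',np.round(rv,2).tolist())
def u(x,y,z): return [*fromu(x,y),z]
if __name__=='__main__': show(*eval('['+sys.argv[1]+']',globals()) if len(sys.argv)>1 else [])
E
python3 d.py "(u(.058,-.138,.2),97.5),(u(.058,-.138,.066),97.5)"
```

```text
now [0.1699 0.4702 0.2077] psi 70.13 F [1.  0.2 0.2] w 0.0851 t 0.4 j [1.22 0.24 0.   1.34 0.   1.57] u [-0.3286  0.4725]
-> [ 0.6328 -0.0848  0.2   ] 97.5 T [-0.6239, -0.3646, 0.0078] W [-0.02, -0.0, -27.37]
-> [ 0.6328 -0.0848  0.066 ] 97.5 T [-0.6239, -0.3645, 0.1418] W [-0.02, -0.0, -27.37]
```

Call:
{"api": "send_rows", "payload": {
  "deltas": [
    {"grip": 0,"translation": [-0.624,-0.3645,0.008],"twist": [0,0,-27.4]},
    {"grip": 0,"translation": [-0.624,-0.3645,0.008],"twist": [0,0,-27.4]},
    {"grip": 0,"translation": [-0.624,-0.3645,0.008],"twist": [0,0,-27.4]},
    {"grip": 0,"translation": [-0.624,-0.3645,0.008],"twist": [0,0,-27.4]},
    {"grip": 0,"translation": [-0.624,-0.3645,0.008],"twist": [0,0,-27.4]}
  ]
}}

```text
clock: 1.02
eef_pos: [0.3627, 0.24, 0.2049]
tool_rot: [-0.066, 0.998, 0.0, 0.0]
ft_force: [0.5, 0.1, -0.1]
grip_width: -0.0003
```

```bash
python3 d.py "(u(.058,-.138,.2),97.5),(u(.058,-.138,.066),97.5)"
```

```text
now [0.3627 0.24   0.2049] psi 97.56 F [ 0.5  0.1 -0.1] w -0.0003 t 1.02 j [ 0.58  0.11 -0.16  1.3  -0.    0.45] u [-0.1675  0.2192]
-> [ 0.6328 -0.0848  0.2   ] 97.5 T [-0.225, -0.3575, 0.005] W [0.02, 0.05, 0.06]
-> [ 0.6328 -0.0848  0.066 ] 97.5 T [-0.2249, -0.3575, 0.139] W [0.02, 0.05, 0.06]
```

Call:
{"api": "send_rows", "payload": {
  "deltas": [
    {"grip": 0,"translation": [-0.225,-0.3575,0.005],"twist": [0,0,0]},
    {"grip": 0,"translation": [-0.225,-0.3575,0.005],"twist": [0,0,0]},
    {"grip": 0,"translation": [-0.225,-0.3575,0.005],"twist": [0,0,0]},
    {"grip": 0,"translation": [-0.225,-0.3575,0.005],"twist": [0,0,0]},
    {"grip": 0,"translation": [-0.225,-0.3575,0.005],"twist": [0,0,0]}
  ]
}}

```text
clock: 1.65
eef_pos: [0.5625, -0.0007, 0.2013]
tool_rot: [-0.066, 0.998, 0.0, 0.001]
ft_force: [0.5, 0.5, 1.1]
grip_width: -0.0002
```

```bash
python3 d.py "(u(.058,-.138,.2),97.5),(u(.058,-.138,.066),97.5)"
```

```text
now [ 0.5625 -0.0007  0.2013] psi 97.54 F [0.5 0.5 1.1] w -0.0002 t 1.65 j [-0.    0.37  0.16  1.37  0.   -0.13] u [-0.0007 -0.0455]
-> [ 0.6328 -0.0848  0.2   ] 97.5 T [-0.0586, -0.0926, 0.0013] W [0.03, 0.09, 0.04]
-> [ 0.6328 -0.0848  0.066 ] 97.5 T [-0.0584, -0.0927, 0.1353] W [0.03, 0.09, 0.04]
```

Call:
{"api": "send_rows", "payload": {
  "deltas": [
    {"grip": 0,"translation": [-0.058,-0.0925,0.001],"twist": [0,0,0]},
    {"grip": 0,"translation": [-0.058,-0.0925,0.001],"twist": [0,0,0]},
    {"grip": 0,"translation": [-0.058,-0.0925,0.06],"twist": [0,0,0]},
    {"grip": 0,"translation": [-0.058,-0.0925,0.1],"twist": [0,0,0]},
    {"grip": 0,"translation": [-0.058,-0.0925,0.135],"twist": [0,0,0]}
  ]
}}

```text
clock: 2.28
eef_pos: [0.6317, -0.0849, 0.0641]
tool_rot: [-0.065, 0.998, 0.001, -0.0]
ft_force: [0.1, 0.2, 0.6]
grip_width: -0.0001
```

```bash
python3 d.py "(u(.058,-.138,.066),97.5),(u(.0,-.138,.066),97.5)"; python3 -c "
from h import *
s=snap('side');cv2.imwrite('pics/p1.png',cv2.resize(s['color'][150:270,205:325],None,fx=5,fy=5))
s=snap('top');cv2.imwrite('pics/p2.png',cv2.resize(s['color'][150:270,205:345],None,fx=5,fy=5))"
```

```text
now [ 0.6317 -0.0849  0.0641] psi 97.51 F [0.1 0.2 0.6] w -0.0001 t 2.27 j [-0.13  0.6   0.17  1.14  0.   -0.27] u [ 0.0569 -0.138 ]
-> [ 0.6328 -0.0848  0.066 ] 97.5 T [-0.0011, -0.0, -0.0019] W [0.06, -0.01, 0.01]
-> [ 0.5753 -0.0923  0.066 ] 97.5 T [0.0569, 0.0, -0.0019] W [0.06, -0.01, 0.01]
```

View pics/p1.png

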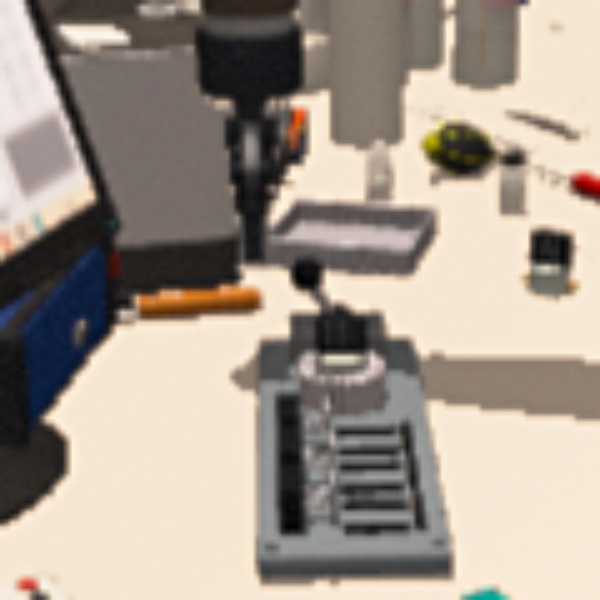

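View pics/p2.png

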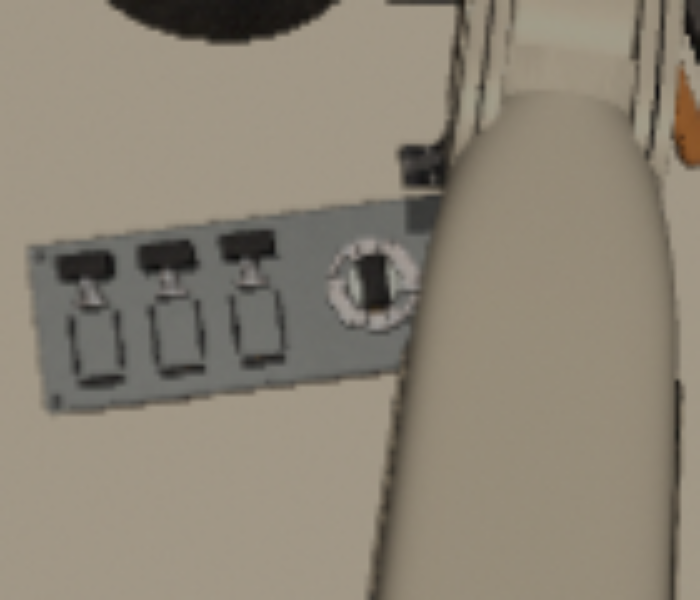

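The closed fingers stand on the far side of the knob (side crop 255,240 vs knob 305,272). Now pull to the robot.

Call:
{"api": "send_rows", "payload": {
  "deltas": [
    {"grip": 0,"translation": [0.012,0,-0.002],"twist": [0,0,0]},
    {"grip": 0,"translation": [0.024,0,-0.002],"twist": [0,0,0]},
    {"grip": 0,"translation": [0.034,0,-0.002],"twist": [0,0,0]},
    {"grip": 0,"translation": [0.042,0,-0.002],"twist": [0,0,0]},
    {"grip": 0,"translation": [0.05,0,-0.002],"twist": [0,0,0]}
  ]
}}

```text
clock: 3.0
eef_pos: [0.588, -0.0899, 0.0729]
tool_rot: [-0.067, 0.998, 0.001, 0.007]
ft_force: [4.0, 5.3, 23.7]
grip_width: -0.0
```

```bash
python3 d.py "(u(.0,-.138,.066),97.5)"; python3 -c "
from h import *
s=snap('side');cv2.imwrite('pics/p3.png',cv2.resize(s['color'][150:270,205:325],None,fx=5,fy=5))"
```

```text
now [ 0.588  -0.0899  0.0729] psi 97.63 F [ 4.   5.3 23.7] w -0.0 t 3.0 j [-0.15  0.5   0.03  1.08  0.01 -0.29] u [ 0.0129 -0.1372]
-> [ 0.5753 -0.0923  0.066 ] 97.5 T [0.013, -0.0008, 0.0067] W [0.07, 0.8, 0.13]
```

View pics/p3.png

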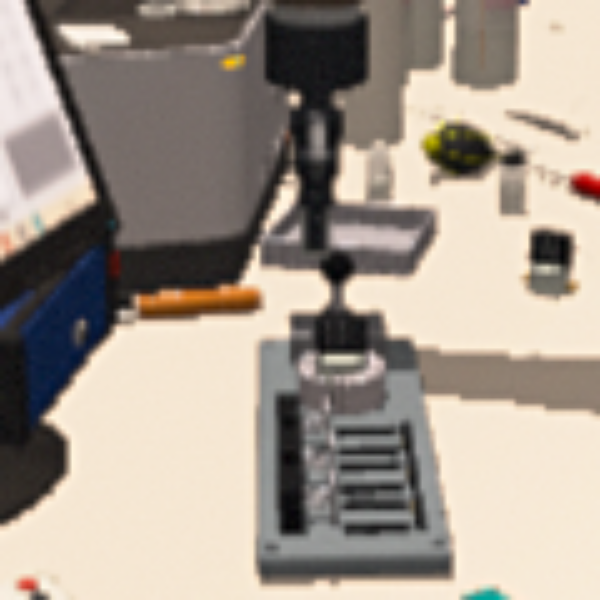

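```bash
python3 -c "
from h import *
s=snap('side')
def aty(u,v,yu):
    o,w=ray(s,u,v); n=np.array([-np.sin(UY),np.cos(UY),0]); P=np.array([*fromu(0,yu),0]); t=n@(P-o)/(n@w); p=o+t*w; return tou(p),p[2]
for q in [(338,266),(355,250),(320,250),(300,245),(328,245),(313,245),(338,250),(338,283)]: print(q,aty(205+q[0]/5,150+q[1]/5,-.138))
cv2.imwrite('pics/p4.png',cv2.resize(s['color'][180:230,250:300],None,fx=12,fy=12,interpolation=cv2.INTER_CUBIC))
"; python3 d.py
```

```text
(338, 266) (array([-0.0038352, -0.138    ]), np.float64(0.08647008490469488))
(355, 250) (array([-0.0160704, -0.138    ]), np.float64(0.09838627520377274))
(320, 250) (array([ 0.0089836, -0.138    ]), np.float64(0.09881024827772067))
(300, 245) (array([ 0.02323814, -0.138     ]), np.float64(0.10282207543278349))
(328, 245) (array([ 0.00323512, -0.138     ]), np.float64(0.10248621924647877))
(313, 245) (array([ 0.0139543, -0.138    ]), np.float64(0.10266622485316035))
(338, 250) (array([-0.0038962, -0.138    ]), np.float64(0.09859233127118328))
(338, 283) (array([-0.00377002, -0.138     ]), np.float64(0.07351265269074014))
now [ 0.5865 -0.09    0.073 ] psi 97.6 F [ 1.8  4.  23.5] w 0.0001 t 3.1 j [-0.15  0.5   0.03  1.08  0.   -0.29] u [ 0.0114 -0.1372]
```

View pics/p4.png

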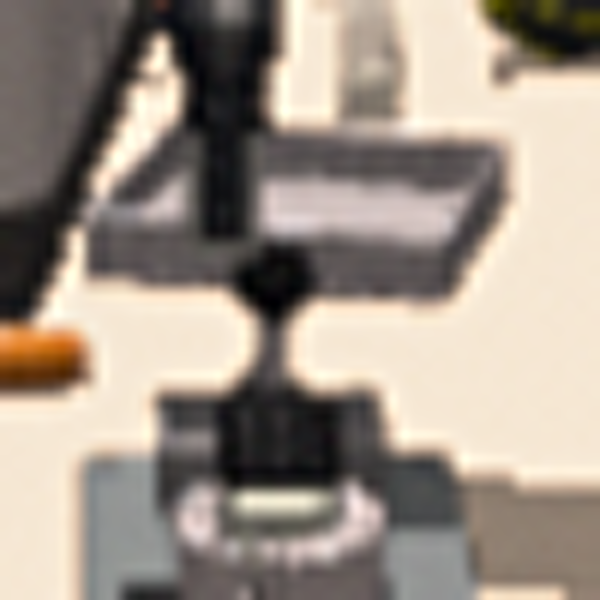

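```bash
python3 -c "
from h import *
s=snap('side')
print(proj(s,(.6317,-.0849,.0641)),proj(s,(.5865,-.09,.073)),proj(s,(.5865,-.09,.1)),proj(s,(.5865,-.12,.073)))
o=bot.get_obs();print(o['eef_pos'],o['ft_force'],o['ft_torque'])
a=cv2.imread('pics/p1.png');cv2.imwrite('pics/p5.png',cv2.resize(a[200:330,200:340],None,fx=4,fy=4))
"
```

```text
[255.77446714 209.34256033] [268.38775182 206.88362809] [268.32241758 199.77136455] [269.24340034 204.12361345]
[ 0.58655749 -0.09002656  0.07299798] [ 1.63306751  5.11473867 24.46149585] [ 0.92675424 -0.13302315  0.00111612]
```

View pics/p5.png

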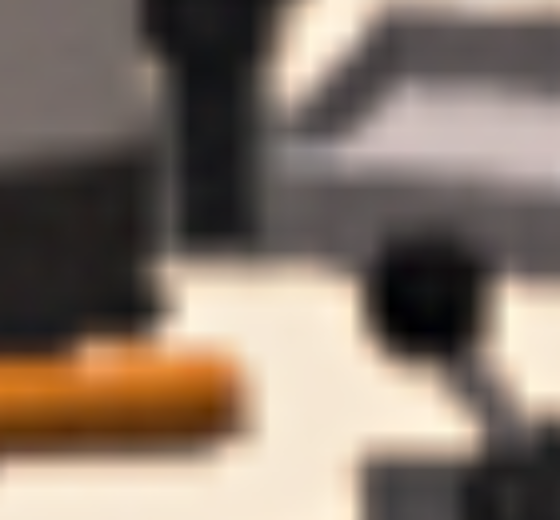

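```bash
python3 -c "
from h import *
s=snap('side')
for z in(.207,.22,.235): print(proj(s,(.17,.47,z)))
print('ring',proj(s,(.563,-.010,.045)),'deck corners',[proj(s,(*fromu(x,y),.02)) for x in(-.058,.058) for y in(-.176,.176)])
b=cv2.imread('pics/side0.png');cv2.imwrite('pics/g0.png',cv2.resize(b[150:260,390:490],None,fx=6,fy=6,interpolation=cv2.INTER_CUBIC))
"
```

```text
[437.08679661 242.15680703]
[437.93029406 236.49235971]
[438.91583772 229.88126307]
ring [272.83412384 222.61534461] deck corners [array([286.80693761, 216.40523245]), array([295.06884968, 259.73684735]), array([255.74047865, 216.9561744 ]), array([255.34712847, 260.61714323])]
```

View pics/g0.png

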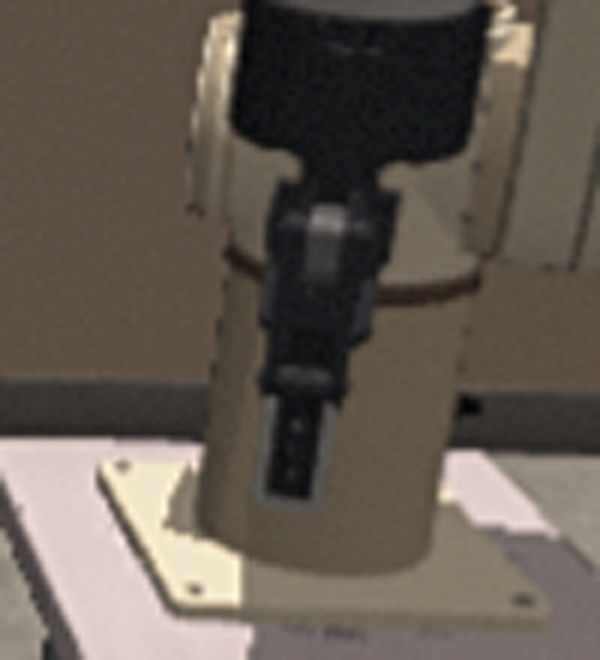

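Call:
{"api": "send_rows", "payload": {
  "deltas": [
    {"grip": 0,"translation": [0,0,-0.06],"twist": [0,0,0]},
    {"grip": 0,"translation": [0,0,-0.06],"twist": [0,0,0]},
    {"grip": 0,"translation": [0,-0.12,-0.06],"twist": [0,0,0]},
    {"grip": 0,"translation": [0,-0.12,-0.06],"twist": [0,0,0]},
    {"grip": 0,"translation": [0,-0.12,-0.06],"twist": [0,0,0]}
  ]
}}

```text
clock: 3.82
eef_pos: [0.6018, -0.2135, 0.1334]
tool_rot: [-0.063, 0.998, 0.0, 0.006]
ft_force: [-0.3, 0.0, 0.4]
grip_width: 0.0001
```

```bash
python3 d.py "(u(-.01,-.24,.06),97.5)"; python3 -c "
from h import *
s=snap('side');cv2.imwrite('pics/p6.png',cv2.resize(s['color'][130:270,205:345],None,fx=4.2,fy=4.2));o=bot.get_obs();print(proj(s,o['eef_pos']))
s=snap('top');cv2.imwrite('pics/p7.png',cv2.resize(s['color'][150:270,205:405],None,fx=4,fy=4))"
```

```text
now [ 0.6018 -0.2135  0.1334] psi 97.28 F [-0.3  0.   0.4] w 0.0001 t 3.83 j [-0.34  0.54  0.26  1.28  0.01 -0.47] u [ 0.0105 -0.2616]
-> [ 0.5787 -0.1948  0.06  ] 97.5 T [0.0215, 0.0215, 0.0731] W [-0.03, 0.71, -0.22]
[267.64572517 181.28382889]
```

View pics/p6.png

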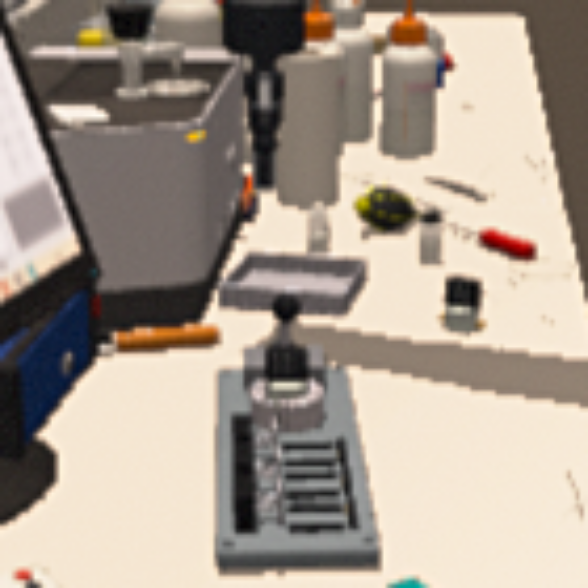

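View pics/p7.png

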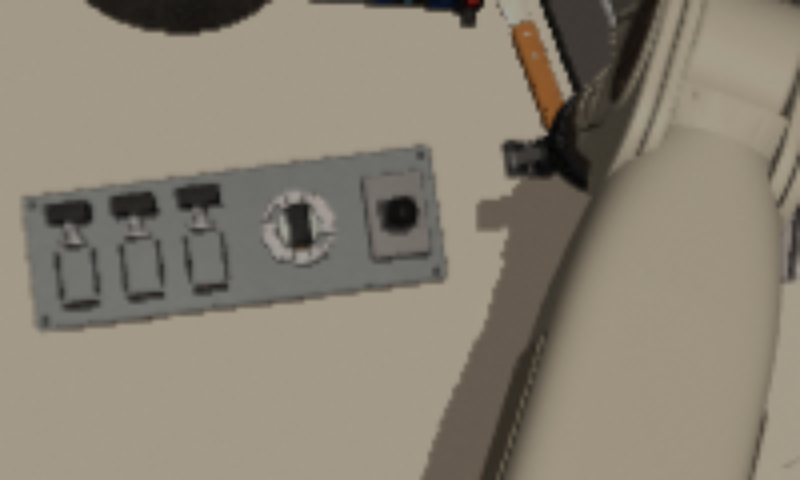

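Call:
{"api": "send_rows", "payload": {
  "deltas": [
    {"grip": 0,"translation": [0.015,0,0.05],"twist": [0,0,0]},
    {"grip": 0,"translation": [0.015,0,0.09],"twist": [0,0,0]},
    {"grip": 0,"translation": [0.015,0,0.115],"twist": [0,0,0]},
    {"grip": 0,"translation": [0.015,0,0.123],"twist": [0,0,0]},
    {"grip": 0,"translation": [0.015,0,0.123],"twist": [0,0,0]}
  ]
}}

```text
clock: 4.55
eef_pos: [0.5881, -0.2103, 0.0103]
tool_rot: [-0.066, 0.998, 0.001, 0.006]
ft_force: [-0.6, -0.3, -0.6]
grip_width: -0.0003
```

```bash
python3 d.py; python3 -c "
from h import *
s=snap('side');cv2.imwrite('pics/p8.png',cv2.resize(s['color'][130:270,205:345],None,fx=4.2,fy=4.2));o=bot.get_obs();print(proj(s,o['eef_pos']))"
```

```text
now [ 0.5881 -0.2103  0.0103] psi 97.59 F [-0.6 -0.3 -0.6] w -0.0003 t 4.55 j [-0.35  0.62  0.05  0.99  0.01 -0.48] u [-0.0027 -0.2567]
[271.154871   211.32002679]
```

View pics/p8.png

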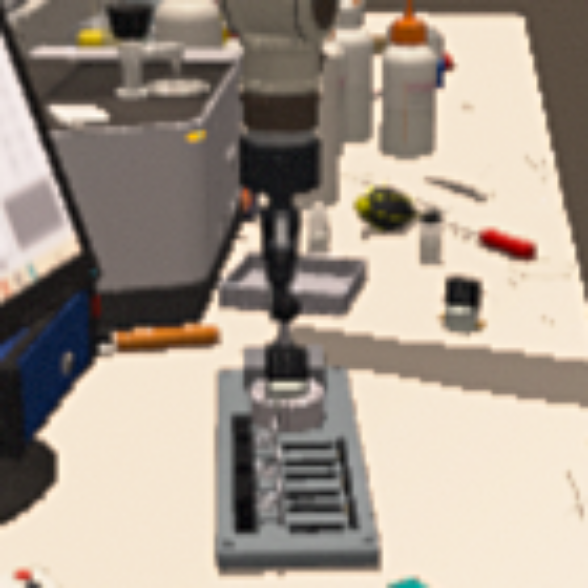

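Call:
{"api": "send_rows", "payload": {
  "deltas": [
    {"grip": 0,"translation": [0,0,0.004],"twist": [0,0,0]},
    {"grip": 0,"translation": [0,0,0.008],"twist": [0,0,0]},
    {"grip": 0,"translation": [0,0,0.012],"twist": [0,0,0]},
    {"grip": 0,"translation": [0,0,0.013],"twist": [0,0,0]},
    {"grip": 0,"translation": [0,0,0.013],"twist": [0,0,0]}
  ]
}}

```text
clock: 5.22
eef_pos: [0.5888, -0.2108, -0.0021]
tool_rot: [-0.066, 0.998, 0.001, 0.006]
ft_force: [-0.4, 0.2, -1.2]
grip_width: 0.0002
```

Call:
{"api": "send_rows", "payload": {
  "deltas": [
    {"grip": 0,"translation": [0,0,0.003],"twist": [0,0,0]},
    {"grip": 0,"translation": [0,0,0.006],"twist": [0,0,0]},
    {"grip": 0,"translation": [0,0,0.01],"twist": [0,0,0]},
    {"grip": 0,"translation": [0,0,0.011],"twist": [0,0,0]},
    {"grip": 0,"translation": [0,0,0.011],"twist": [0,0,0]}
  ]
}}

```text
clock: 5.85
eef_pos: [0.5888, -0.2107, -0.0133]
tool_rot: [-0.066, 0.998, 0.001, 0.006]
ft_force: [0.1, 0.7, 0.8]
grip_width: 0.0
```

Call:
{"api": "send_rows", "payload": {
  "deltas": [
    {"grip": 0,"translation": [0,0,0.003],"twist": [0,0,0]},
    {"grip": 0,"translation": [0,0,0.006],"twist": [0,0,0]},
    {"grip": 0,"translation": [0,0,0.008],"twist": [0,0,0]},
    {"grip": 0,"translation": [0,0,0.008],"twist": [0,0,0]}
  ]
}}

```text
clock: 6.35
eef_pos: [0.5887, -0.2107, -0.0216]
tool_rot: [-0.066, 0.998, 0.001, 0.006]
ft_force: [0.3, 0.6, 0.1]
grip_width: 0.0002
```

Call:
{"api": "send_rows", "payload": {
  "deltas": [
    {"grip": 0,"translation": [0,0,0.002],"twist": [0,0,0]},
    {"grip": 0,"translation": [0,0,0.004],"twist": [0,0,0]},
    {"grip": 0,"translation": [0,0,0.006],"twist": [0,0,0]},
    {"grip": 0,"translation": [0,0,0.006],"twist": [0,0,0]}
  ]
}}

```text
clock: 6.85
eef_pos: [0.5891, -0.2108, -0.0235]
tool_rot: [-0.066, 0.998, 0.001, 0.007]
ft_force: [-7.2, 2.3, 21.0]
grip_width: 0.0002
```

Call:
{"api": "send_rows", "payload": {
  "deltas": [
    {"grip": 0,"translation": [0,0,-0.03],"twist": [0,0.7,0]},
    {"grip": 0,"translation": [0,0,-0.08],"twist": [0,0.7,0]},
    {"grip": 0,"translation": [0,0,-0.13],"twist": [0,0.7,0]},
    {"grip": 0,"translation": [0,0,-0.13],"twist": [0,0.7,0]}
  ]
}}

```text
clock: 7.35
eef_pos: [0.5911, -0.2124, 0.1123]
tool_rot: [-0.066, 0.998, -0.002, 0.006]
ft_force: [1.5, 0.3, -0.8]
grip_width: 0.0002
```

```bash
python3 d.py "(u(.058,-.138,.1),97.5)"; python3 -c "
from h import *
s=snap('side');c=snap('top');print(proj(s,(.6018,-.2135,.1554)),proj(s,(.6317,-.0849,.0861)),proj(s,(.5865,-.09,.095)))
a=np.radians(70.1);d=np.array([np.cos(a),np.sin(a)])
for k in(-.0425,0,.0425): print(proj(c,(*(np.array([.17,.47])+k*d),.207+.035)),proj(s,(*(np.array([.17,.47])+k*d),.207+.035)))
a=cv2.imread('pics/top0.png');cv2.imwrite('pics/g1.png',cv2.resize(a[320:380,60:150],None,fx=8,fy=8,interpolation=cv2.INTER_CUBIC))"
```

```text
now [ 0.5911 -0.2124  0.1123] psi 97.56 F [ 1.5  0.3 -0.8] w 0.0002 t 7.35 j [-0.35  0.54  0.19  1.22  0.   -0.48] u [ 0.     -0.2591]
-> [ 0.6328 -0.0848  0.1   ] 97.5 T [-0.058, 0.1211, 0.0124] W [-0.27, 0.64, 0.06]
[267.59474898 175.51147011] [255.65489612 203.57518158] [268.33458528 201.0954126 ]
[123.28721956 346.22470526] [440.93049901 219.89646961]
[109.4821987  340.67448829] [439.38033607 226.76807768]
[ 95.81672931 335.11625389] [437.69247262 234.25665582]
```

View pics/g1.png

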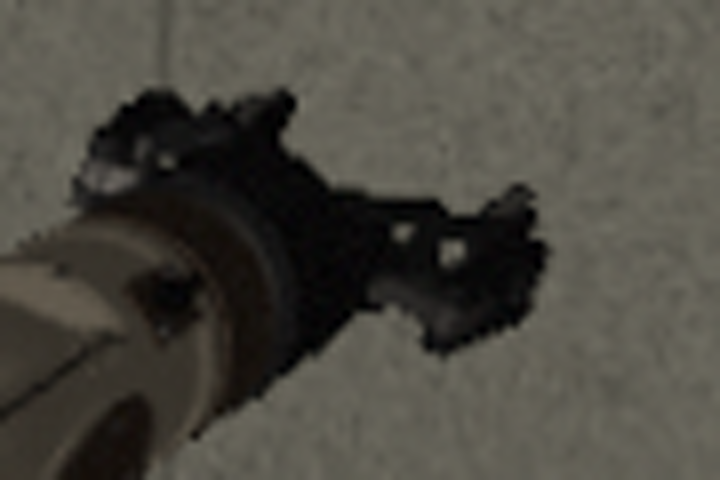

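```bash
sed -i 's/def u(x,y,z): return \[\*fromu(x,y),z\]/ZB=.022\ndef u(x,y,z): return [*fromu(x,y),z-ZB]\ndef w(x,y,z): return [x,y,z-ZB]/' d.py; sed -i "s/print('now',np.round(p,4)/print('now',np.round(p,4),'TIPZ',round(p[2]+ZB,4)/" d.py
python3 d.py "(u(.04,-.138,.125),97.5),(u(.04,-.138,.064),97.5)"
```

```text
now [ 0.5877 -0.2112  0.1071] TIPZ 0.1291 psi 97.57 F [-0.7  0.7 -0.9] w 0.0002 t 7.45 j [-0.35  0.54  0.19  1.21  0.   -0.48] u [-0.0032 -0.2575]
-> [ 0.6149 -0.0871  0.103 ] 97.5 T [-0.0434, 0.1194, 0.0041] W [-0.01, 0.14, 0.07]
-> [ 0.6149 -0.0871  0.042 ] 97.5 T [-0.0432, 0.1194, 0.0651] W [-0.01, 0.14, 0.07]
```

Call:
{"api": "send_rows", "payload": {
  "deltas": [
    {"grip": 0,"translation": [-0.045,0.06,0],"twist": [0,0,0]},
    {"grip": 0,"translation": [-0.0435,0.119,0],"twist": [0,0,0]},
    {"grip": 0,"translation": [-0.0435,0.1195,0.01],"twist": [0,0,0]},
    {"grip": 0,"translation": [-0.0435,0.1195,0.045],"twist": [0,0,0]},
    {"grip": 0,"translation": [-0.0435,0.1195,0.065],"twist": [0,0,0]}
  ]
}}

```text
clock: 8.07
eef_pos: [0.6126, -0.0869, 0.0382]
tool_rot: [-0.066, 0.998, 0.0, -0.002]
ft_force: [0.0, 0.3, -0.9]
grip_width: 0.0001
```

```bash
python3 d.py "(u(.0,-.138,.064),97.5)"
```

```text
now [ 0.6126 -0.0869  0.0382] TIPZ 0.0602 psi 97.58 F [ 0.   0.3 -0.9] w 0.0001 t 8.07 j [-0.14  0.59  0.08  1.06 -0.   -0.27] u [ 0.0377 -0.1375]
-> [ 0.5753 -0.0923  0.042 ] 97.5 T [0.0377, -0.0005, -0.0036] W [0.05, -0.19, 0.08]
```

Call:
{"api": "send_rows", "payload": {
  "deltas": [
    {"grip": 0,"translation": [0.01,0,-0.003],"twist": [0,0,0]},
    {"grip": 0,"translation": [0.018,0,-0.003],"twist": [0,0,0]},
    {"grip": 0,"translation": [0.025,0,-0.003],"twist": [0,0,0]},
    {"grip": 0,"translation": [0.03,0,-0.003],"twist": [0,0,0]},
    {"grip": 0,"translation": [0.034,0,-0.003],"twist": [0,0,0]}
  ]
}}

```text
clock: 8.7
eef_pos: [0.5794, -0.0918, 0.0423]
tool_rot: [-0.066, 0.998, -0.0, -0.001]
ft_force: [1.5, -0.1, -0.4]
grip_width: 0.0004
```

```bash
python3 d.py "(u(.0,-.138,.064),97.5)"; python3 -c "
from h import *
s=snap('side');cv2.imwrite('pics/p9.png',cv2.resize(s['color'][170:240,240:320],None,fx=8,fy=8,interpolation=cv2.INTER_CUBIC))"
```

```text
now [ 0.5794 -0.0918  0.0423] TIPZ 0.0643 psi 97.57 F [ 1.5 -0.1 -0.4] w 0.0004 t 8.7 j [-0.16  0.53 -0.02  1.03 -0.   -0.29] u [ 0.0041 -0.138 ]
-> [ 0.5753 -0.0923  0.042 ] 97.5 T [0.0041, -0.0, 0.0003] W [0.0, -0.07, 0.07]
```

View pics/p9.png

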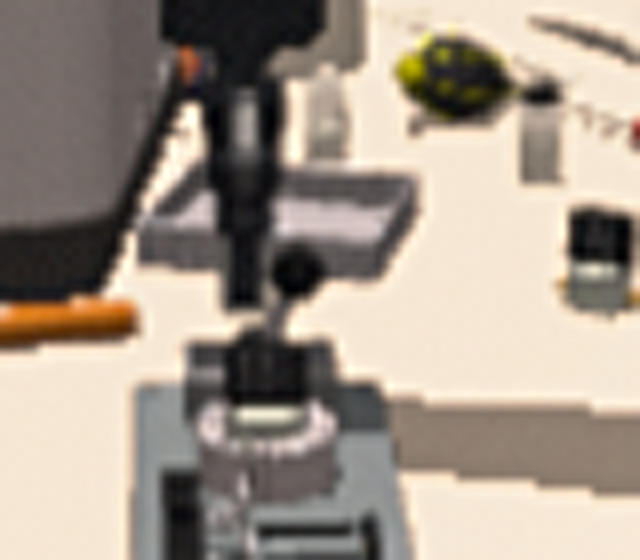

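Call:
{"api": "send_rows", "payload": {
  "deltas": [
    {"grip": 0,"translation": [0.004,0,0],"twist": [0,0,0]},
    {"grip": 0,"translation": [0.007,0,0],"twist": [0,0,0]},
    {"grip": 0,"translation": [0.01,0,0],"twist": [0,0,0]},
    {"grip": 0,"translation": [0.01,0,0],"twist": [0,0,0]}
  ]
}}

```text
clock: 9.25
eef_pos: [0.5751, -0.0924, 0.043]
tool_rot: [-0.067, 0.998, 0.0, 0.005]
ft_force: [15.1, 1.7, -10.0]
grip_width: 0.0
```

```bash
python3 d.py "(u(.0,-.138,.064),97.5)"; python3 -c "
from h import *
s=snap('side');cv2.imwrite('pics/p10.png',cv2.resize(s['color'][170:240,240:320],None,fx=8,fy=8,interpolation=cv2.INTER_CUBIC))"
```

```text
now [ 0.5751 -0.0924  0.043 ] TIPZ 0.065 psi 97.63 F [ 15.1   1.7 -10. ] w 0.0 t 9.25 j [-0.16  0.51 -0.04  1.01  0.   -0.29] u [-0.0002 -0.138 ]
-> [ 0.5753 -0.0923  0.042 ] 97.5 T [-0.0002, 0.0, 0.001] W [-0.01, 0.57, 0.13]
```

View pics/p10.png

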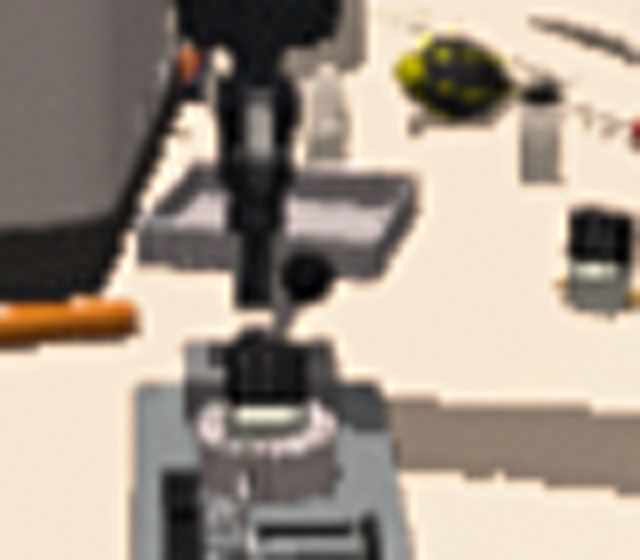

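```bash
python3 d.py "(u(.01,-.138,.135),97.5),(u(-.0015,-.055,.135),97.5),(u(-.0015,-.055,.058),97.5)"
```

```text
now [ 0.5751 -0.0923  0.043 ] TIPZ 0.065 psi 97.63 F [14.1  1.9 -8.5] w -0.0002 t 9.3 j [-0.16  0.51 -0.04  1.01  0.   -0.29] u [-0.0002 -0.138 ]
-> [ 0.5852 -0.091   0.113 ] 97.5 T [-0.0108, -0.0, -0.0699] W [-0.01, 0.56, 0.13]
-> [ 0.563  -0.0102  0.113 ] 97.5 T [0.0004, 0.083, -0.07] W [-0.01, 0.56, 0.13]
-> [ 0.563  -0.0102  0.036 ] 97.5 T [0.0012, 0.083, 0.007] W [-0.01, 0.56, 0.13]
```

Call:
{"api": "send_rows", "payload": {
  "deltas": [
    {"grip": 0,"translation": [-0.012,0,0],"twist": [0,0.6,0]},
    {"grip": 0,"translation": [-0.012,0,-0.05],"twist": [0,0.6,0]},
    {"grip": 0,"translation": [0,0.02,-0.075],"twist": [0,0.6,0]},
    {"grip": 0.55,"translation": [0.0005,0.08,-0.075],"twist": [0,0.6,0]},
    {"grip": 0.55,"translation": [0.0005,0.083,-0.07],"twist": [0,0.6,0]}
  ]
}}

```text
clock: 9.93
eef_pos: [0.5621, -0.0072, 0.1138]
tool_rot: [-0.069, 0.998, 0.0, -0.0]
ft_force: [0.0, 0.3, -0.1]
grip_width: 0.0356
```

Call:
{"api": "send_rows", "payload": {
  "deltas": [
    {"grip": 0.55,"translation": [0,0,0],"twist": [0,0,0]}
  ]
}}

```text
clock: 10.05
eef_pos: [0.5611, -0.007, 0.113]
tool_rot: [-0.07, 0.998, 0.0, -0.001]
ft_force: [-0.1, -0.9, -1.0]
grip_width: 0.0469
```

```bash
python3 d.py "(u(-.0015,-.055,.135),97.5),(u(-.0015,-.055,.058),97.5)"; python3 -c "
from h import *
s=snap('side');cv2.imwrite('pics/p11.png',cv2.resize(s['color'][150:270,230:330],None,fx=6,fy=6,interpolation=cv2.INTER_CUBIC));s=snap('top','p12.png')"
```

```text
now [ 0.5611 -0.007   0.113 ] TIPZ 0.135 psi 97.97 F [-0.1 -0.9 -1. ] w 0.0469 t 10.05 j [-0.01  0.42  0.01  1.16 -0.   -0.15] u [-0.003  -0.0516]
-> [ 0.563  -0.0102  0.113 ] 97.5 T [-0.0015, -0.0035, -0.0] W [0.01, -0.16, 0.47]
-> [ 0.563  -0.0102  0.036 ] 97.5 T [-0.0017, -0.0035, 0.077] W [0.01, -0.16, 0.47]
```

View pics/p11.png

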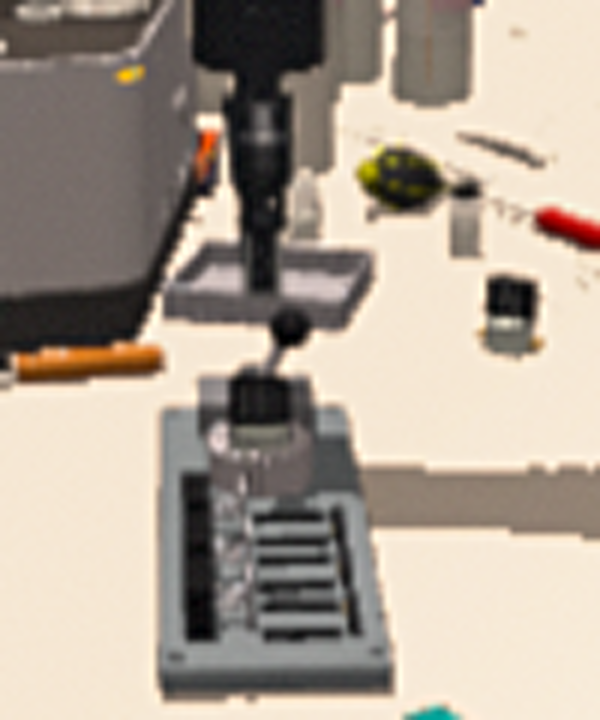

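Call:
{"api": "send_rows", "payload": {
  "deltas": [
    {"grip": 0.55,"translation": [-0.0015,-0.0035,0.03],"twist": [0,0,0.5]},
    {"grip": 0.55,"translation": [-0.0015,-0.0035,0.055],"twist": [0,0,0.5]},
    {"grip": 0.55,"translation": [-0.0015,-0.0035,0.07],"twist": [0,0,0.5]},
    {"grip": 0.55,"translation": [-0.0015,-0.0035,0.077],"twist": [0,0,0.5]},
    {"grip": 0.55,"translation": [-0.0015,-0.0035,0.077],"twist": [0,0,0.5]}
  ]
}}

```text
clock: 10.78
eef_pos: [0.5636, -0.0113, 0.0363]
tool_rot: [-0.064, 0.998, 0.0, -0.001]
ft_force: [-0.0, 0.8, 1.2]
grip_width: 0.0467
```

```bash
python3 d.py "(u(-.0015,-.055,.058),97.5)"
```

```text
now [ 0.5636 -0.0113  0.0363] TIPZ 0.0583 psi 97.36 F [-0.   0.8  1.2] w 0.0467 t 10.78 j [-0.02  0.49 -0.09  0.99  0.   -0.15] u [-0.001  -0.0561]
-> [ 0.563  -0.0102  0.036 ] 97.5 T [0.0005, 0.0011, 0.0003] W [0.02, -0.12, -0.14]
```

Call:
{"api": "send_rows", "payload": {
  "deltas": [
    {"grip": 0,"translation": [0.0005,0.001,0],"twist": [0,0,0]},
    {"grip": 0,"translation": [0.0005,0.001,0],"twist": [0,0,0]},
    {"grip": 0,"translation": [0.0005,0.001,0],"twist": [0,0,0]},
    {"grip": 0,"translation": [0.0005,0.001,0],"twist": [0,0,0]}
  ]
}}

```text
clock: 11.28
eef_pos: [0.5637, -0.0103, 0.0371]
tool_rot: [-0.064, 0.998, 0.0, -0.0]
ft_force: [-0.0, 0.2, 2.8]
grip_width: 0.0166
```

```bash
python3 d.py "(u(-.0015,-.055,.049),97.5)"
```

```text
now [ 0.5637 -0.0103  0.0371] TIPZ 0.0591 psi 97.36 F [-0.   0.2  2.8] w 0.0166 t 11.28 j [-0.02  0.49 -0.09  0.99  0.   -0.15] u [-0.0008 -0.0552]
-> [ 0.563  -0.0102  0.027 ] 97.5 T [0.0007, 0.0002, 0.0101] W [0.01, -0.01, -0.14]
```

Call:
{"api": "send_rows", "payload": {
  "deltas": [
    {"grip": 0,"translation": [0,0,0.003],"twist": [0,0,0]},
    {"grip": 0,"translation": [0,0,0.006],"twist": [0,0,0]},
    {"grip": 0,"translation": [0,0,0.008],"twist": [0,0,0]},
    {"grip": 0,"translation": [0,0,0.008],"twist": [0,0,0]}
  ]
}}

```text
clock: 11.78
eef_pos: [0.5639, -0.0103, 0.0297]
tool_rot: [-0.064, 0.998, 0.0, 0.0]
ft_force: [-1.3, -0.3, 8.2]
grip_width: 0.0168
```

```bash
python3 d.py "(u(-.0015,-.055,.049),151.9)"
```

```text
now [ 0.5639 -0.0103  0.0297] TIPZ 0.0517 psi 97.36 F [-1.3 -0.3  8.2] w 0.0168 t 11.78 j [-0.02  0.5  -0.1   0.97  0.   -0.15] u [-0.0006 -0.0552]
-> [ 0.563  -0.0102  0.027 ] 151.9 T [0.0009, 0.0002, 0.0027] W [-0.01, 0.02, -54.54]
```

Call:
{"api": "send_rows", "payload": {
  "deltas": [
    {"grip": 0,"translation": [0,0,0],"twist": [0,0,-10]},
    {"grip": 0,"translation": [0,0,0],"twist": [0,0,-20]},
    {"grip": 0,"translation": [0,0,0],"twist": [0,0,-30]},
    {"grip": 0,"translation": [0,0,0],"twist": [0,0,-40]},
    {"grip": 0,"translation": [0,0,0],"twist": [0,0,-48]}
  ]
}}

```text
clock: 12.4
eef_pos: [0.565, -0.01, 0.0306]
tool_rot: [-0.467, 0.884, -0.0, 0.001]
ft_force: [-0.8, 0.8, 7.5]
grip_width: 0.0165
```

```bash
python3 d.py "(u(-.0015,-.055,.049),151.9)";python3 -c "
from h import *
print(bot.get_obs()['ft_torque'])"
```

```text
now [ 0.565  -0.01    0.0306] TIPZ 0.0526 psi 145.65 F [-0.8  0.8  7.5] w 0.0165 t 12.4 j [-0.02  0.5  -0.1   0.97  0.   -0.99] u [ 0.0005 -0.055 ]
-> [ 0.563  -0.0102  0.027 ] 151.9 T [0.0013, 0.0015, 0.0036] W [-0.12, 0.12, -6.25]
[ 0.22150421  0.12729593 -0.03055525]
```

Call:
{"api": "send_rows", "payload": {
  "deltas": [
    {"grip": 0,"translation": [0,0,0],"twist": [0,0,-6]},
    {"grip": 0,"translation": [0,0,0],"twist": [0,0,-6.5]},
    {"grip": 0,"translation": [0,0,-0.01],"twist": [0,0,-6.5]},
    {"grip": 0,"translation": [0,0,-0.02],"twist": [0,0,-6.5]},
    {"grip": 0,"translation": [0,0,-0.04],"twist": [0,0,-6.5]}
  ]
}}

```text
clock: 13.02
eef_pos: [0.5634, -0.0101, 0.0699]
tool_rot: [-0.516, 0.857, 0.0, -0.0]
ft_force: [0.4, 0.6, -0.8]
grip_width: 0.017
```

```bash
python3 d.py "(w(.57,-.383,.15),151.9)";python3 -c "
from h import *
print(bot.get_obs()['ft_torque'])
s=snap('side');cv2.imwrite('pics/p13.png',cv2.resize(s['color'][150:270,230:330],None,fx=6,fy=6,interpolation=cv2.INTER_CUBIC))"
```

```text
now [ 0.5634 -0.0101  0.0699] TIPZ 0.0919 psi 152.14 F [ 0.4  0.6 -0.8] w 0.017 t 13.03 j [-0.02  0.46 -0.05  1.06  0.   -1.1 ] u [-0.001 -0.055]
-> [ 0.57  -0.383  0.128] 151.9 T [0.3266, -0.18, -0.0583] W [0.05, 0.0, 0.24]
[-0.04438866 -0.09675265  0.03104101]
```

View pics/p13.png

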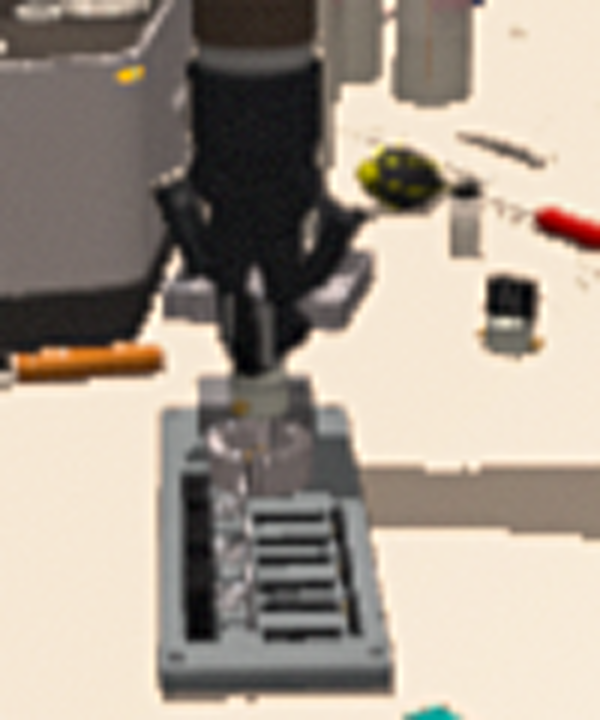

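Call:
{"api": "send_rows", "payload": {
  "deltas": [
    {"grip": 0,"translation": [0,0,-0.06],"twist": [0,0,0]},
    {"grip": 0,"translation": [0.05,-0.03,-0.065],"twist": [0,0,0]},
    {"grip": 0,"translation": [0.1,-0.06,-0.065],"twist": [0,0,0]},
    {"grip": 0,"translation": [0.15,-0.09,-0.065],"twist": [0,0,0]},
    {"grip": 0,"translation": [0.2,-0.12,-0.065],"twist": [0,0,0]}
  ]
}}

```text
clock: 13.7
eef_pos: [0.5777, -0.2447, 0.1378]
tool_rot: [-0.516, 0.857, -0.001, 0.002]
ft_force: [0.2, -0.5, -0.7]
grip_width: 0.0166
```

```bash
python3 d.py "(w(.568,-.378,.15),151.9),(w(.568,-.378,.035),151.9)"
```

```text
now [ 0.5777 -0.2447  0.1378] TIPZ 0.1598 psi 152.15 F [ 0.2 -0.5 -0.7] w 0.0166 t 13.7 j [-0.4   0.53  0.24  1.29  0.   -1.49] u [-0.0175 -0.2894]
-> [ 0.568 -0.378  0.128] 151.9 T [0.1224, -0.0537, 0.0097] W [-0.21, 0.15, 0.25]
-> [ 0.568 -0.378  0.013] 151.9 T [0.1227, -0.0532, 0.1247] W [-0.21, 0.15, 0.25]
```

Call:
{"api": "send_rows", "payload": {
  "deltas": [
    {"grip": 0,"translation": [0.05,-0.022,0],"twist": [0,0,0]},
    {"grip": 0,"translation": [0.1,-0.044,0],"twist": [0,0,0]},
    {"grip": 0,"translation": [0.122,-0.0535,0.01],"twist": [0,0,0]},
    {"grip": 0,"translation": [0.122,-0.0535,0.05],"twist": [0,0,0]},
    {"grip": 0,"translation": [0.122,-0.0535,0.09],"twist": [0,0,0]}
  ]
}}

```text
clock: 14.32
eef_pos: [0.5681, -0.3774, 0.046]
tool_rot: [-0.516, 0.857, -0.001, 0.002]
ft_force: [-0.0, -0.0, -1.7]
grip_width: 0.0168
```

```bash
python3 d.py "(w(.568,-.378,.033),151.9)";python3 -c "
from h import *
s=snap('side');cv2.imwrite('pics/p14.png',cv2.resize(s['color'][130:250,220:340],None,fx=5,fy=5,interpolation=cv2.INTER_CUBIC))"
```

```text
now [ 0.5681 -0.3774  0.046 ] TIPZ 0.068 psi 152.13 F [-0.  -0.  -1.7] w 0.0168 t 14.32 j [-0.59  0.7   0.3   1.17  0.   -1.67] u [-0.0443 -0.4197]
-> [ 0.568 -0.378  0.011] 151.9 T [0.0007, -0.0001, 0.035] W [-0.18, 0.18, 0.23]
```

View pics/p14.png

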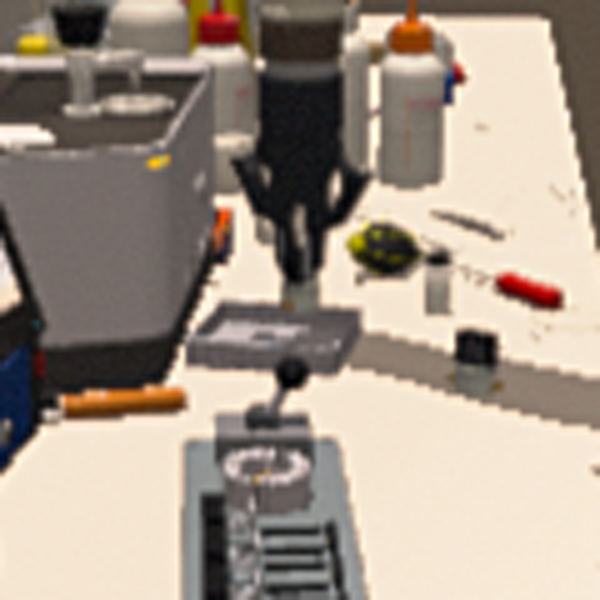

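Call:
{"api": "send_rows", "payload": {
  "deltas": [
    {"grip": 0,"translation": [0,0,0.015],"twist": [0,0,0]},
    {"grip": 0,"translation": [0,0,0.026],"twist": [0,0,0]},
    {"grip": 0,"translation": [0,0,0.032],"twist": [0,0,0]},
    {"grip": 0,"translation": [0,0,0.036],"twist": [0,0,0]},
    {"grip": 0,"translation": [0,0,0.036],"twist": [0,0,0]}
  ]
}}

```text
clock: 15.0
eef_pos: [0.5645, -0.3739, 0.0106]
tool_rot: [-0.516, 0.856, 0.003, 0.001]
ft_force: [-11.1, 8.2, 27.7]
grip_width: 0.017
```

Call:
{"api": "send_rows", "payload": {
  "deltas": [
    {"grip": 0,"translation": [0,0,-0.002],"twist": [0,0,0]},
    {"grip": 0.5,"translation": [0,0,-0.002],"twist": [0,0,0]},
    {"grip": 0.5,"translation": [0,0,-0.002],"twist": [0,0,0]},
    {"grip": 0.5,"translation": [0,0,-0.004],"twist": [0,0,0]},
    {"grip": 0.5,"translation": [0,0,-0.03],"twist": [0,0,0]}
  ]
}}

```text
clock: 15.62
eef_pos: [0.5625, -0.3727, 0.0374]
tool_rot: [-0.516, 0.856, 0.006, -0.001]
ft_force: [-0.3, -0.6, -0.6]
grip_width: 0.0428
```

Call:
{"api": "send_rows", "payload": {
  "deltas": [
    {"grip": 0.5,"translation": [0,0,-0.05],"twist": [0,0,0]},
    {"grip": 0.5,"translation": [0,0,-0.08],"twist": [0,0,0]},
    {"grip": 0.5,"translation": [0,0,-0.08],"twist": [0,0,0]}
  ]
}}

```text
clock: 16.0
eef_pos: [0.5651, -0.3748, 0.1206]
tool_rot: [-0.516, 0.856, 0.003, 0.0]
ft_force: [-0.3, -0.3, 0.1]
grip_width: 0.0428
```

```bash
python3 d.py "(w(.4206,-.2905,.12),70),(w(.4206,-.2905,.03),70)";python3 -c "
from h import *
s=snap('side');cv2.imwrite('pics/p15.png',cv2.resize(s['color'][130:250,220:340],None,fx=5,fy=5,interpolation=cv2.INTER_CUBIC))
s=snap('top','p16.png');cv2.imwrite('pics/p16.png',cv2.resize(s['color'][150:270,280:440],None,fx=5,fy=5,interpolation=cv2.INTER_CUBIC))"
```

```text
now [ 0.5651 -0.3748  0.1206] TIPZ 0.1426 psi 152.18 F [-0.3 -0.3  0.1] w 0.0428 t 16.0 j [-0.59  0.65  0.41  1.34  0.   -1.67] u [-0.0469 -0.4168]
-> [ 0.4206 -0.2905  0.098 ] 70 T [-0.007, 0.1671, 0.0236] W [0.43, -0.03, 82.18]
-> [ 0.4206 -0.2905  0.008 ] 70 T [-0.0067, 0.1666, 0.1136] W [0.43, -0.03, 82.18]
```

View pics/p15.png

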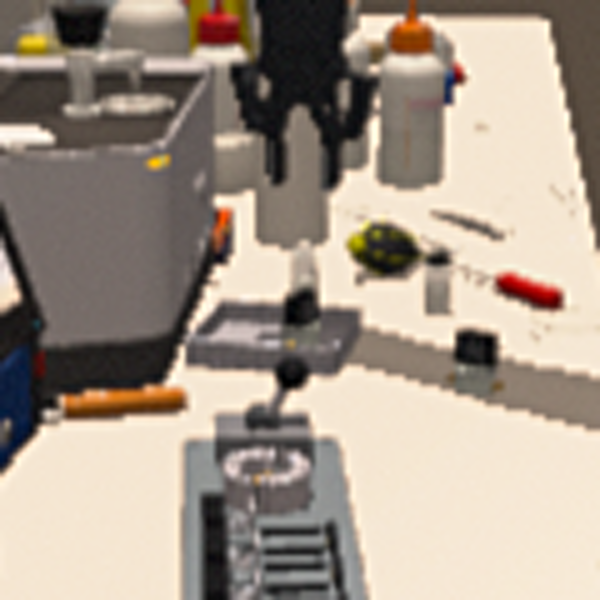

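View pics/p16.png

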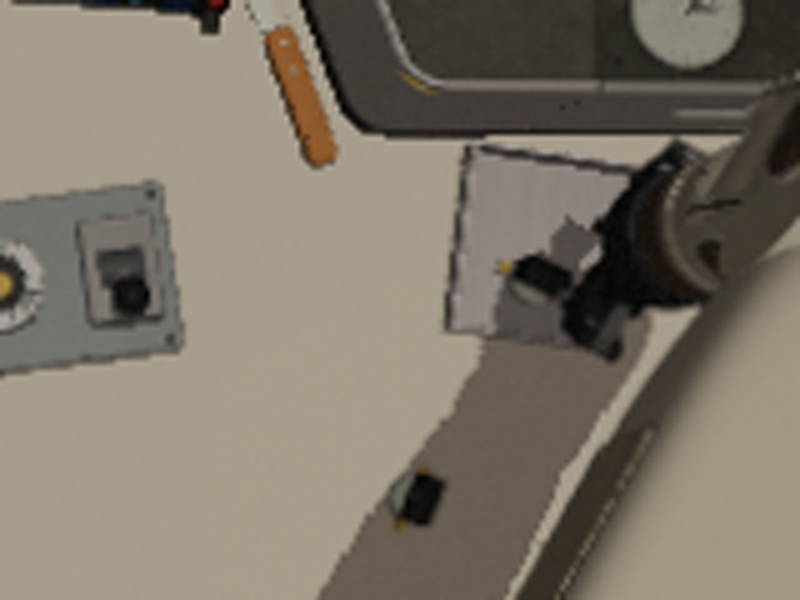

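Call:
{"api": "send_rows", "payload": {
  "deltas": [
    {"grip": 0.6,"translation": [-0.002,0.05,0.0],"twist": [0,0,10]},
    {"grip": 0.6,"translation": [-0.004,0.1,0.01],"twist": [0,0,20]},
    {"grip": 0.6,"translation": [-0.006,0.14,0.015],"twist": [0,0,30]},
    {"grip": 0.6,"translation": [-0.007,0.167,0.02],"twist": [0,0,40]},
    {"grip": 0.6,"translation": [-0.007,0.167,0.02],"twist": [0,0,50]}
  ]
}}

```text
clock: 16.73
eef_pos: [0.4144, -0.2865, 0.0963]
tool_rot: [-0.103, 0.995, 0.008, -0.007]
ft_force: [-0.3, -0.7, 0.3]
grip_width: 0.0511
```

```bash
python3 d.py "(w(.4206,-.2905,.12),69),(w(.4206,-.2905,.03),69)"
```

```text
now [ 0.4144 -0.2865  0.0963] TIPZ 0.1183 psi 101.83 F [-0.3 -0.7  0.3] w 0.0511 t 16.73 j [-0.61  0.34 -0.16  1.09  0.   -0.81] u [-0.1848 -0.3096]
-> [ 0.4206 -0.2905  0.098 ] 69 T [-0.0052, -0.0051, -0.0019] W [0.76, -0.92, 32.83]
-> [ 0.4206 -0.2905  0.008 ] 69 T [-0.0062, -0.0066, 0.0881] W [0.76, -0.92, 32.83]
```

Call:
{"api": "send_rows", "payload": {
  "deltas": [
    {"grip": 0.6,"translation": [-0.005,-0.005,0],"twist": [0.3,-0.3,10.5]},
    {"grip": 0.6,"translation": [-0.005,-0.005,0],"twist": [0.5,-0.6,21]},
    {"grip": 0.6,"translation": [-0.005,-0.005,0],"twist": [0.8,-0.9,31]},
    {"grip": 0.6,"translation": [-0.0055,-0.0055,0.02],"twist": [0.8,-0.9,33]},
    {"grip": 0.6,"translation": [-0.006,-0.006,0.03],"twist": [0.8,-0.9,33]}
  ]
}}

```text
clock: 17.35
eef_pos: [0.4193, -0.2895, 0.0635]
tool_rot: [0.183, 0.983, 0.001, -0.002]
ft_force: [-0.0, 0.6, 0.1]
grip_width: 0.0511
```

```bash
python3 d.py "(w(.4206,-.2905,.03),69)";python3 -c "
from h import *
s=snap('side');cv2.imwrite('pics/p17.png',cv2.resize(s['color'][130:250,260:380],None,fx=5,fy=5,interpolation=cv2.INTER_CUBIC))
s=snap('top');cv2.imwrite('pics/p18.png',cv2.resize(s['color'][180:290,310:440],None,fx=5,fy=5,interpolation=cv2.INTER_CUBIC))"
```

```text
now [ 0.4193 -0.2895  0.0635] TIPZ 0.0855 psi 68.86 F [-0.   0.6  0.1] w 0.0511 t 17.35 j [-0.6   0.37 -0.21  0.99 -0.   -0.23] u [-0.1804 -0.3131]
-> [ 0.4206 -0.2905  0.008 ] 69 T [-0.0019, -0.0005, 0.0555] W [0.02, -0.29, -0.14]
```

View pics/p17.png

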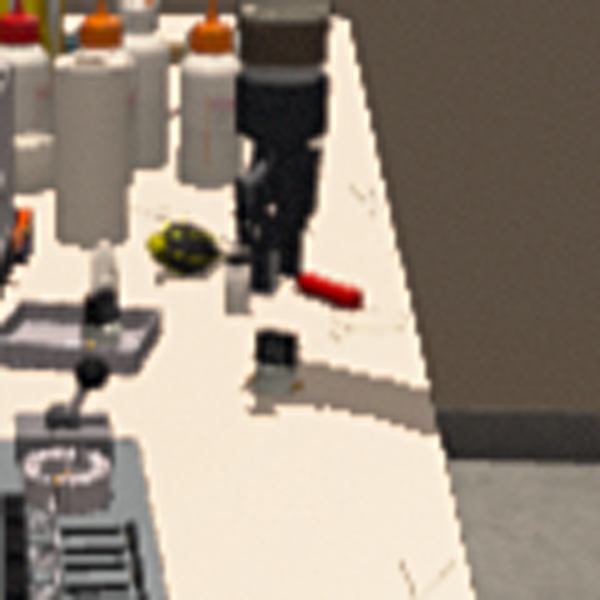

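View pics/p18.png

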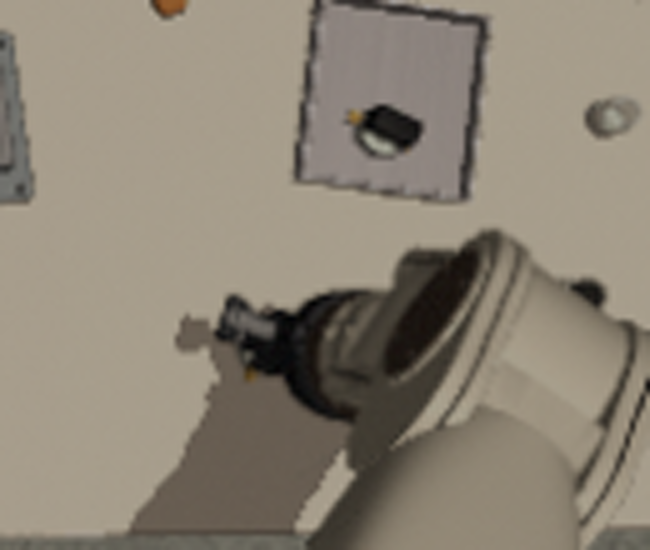

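```bash
python3 -c "
from h import *
s=snap('side')
a=np.radians(68.9)
for k in(-.026,0,.026): print('finger',proj(s,(.4193+k*np.cos(a),-.2895+k*np.sin(a),.0855)))
print('bar',proj(s,(.4206,-.2905,.052)),'obs',(260+276/5,130+333/5))
"
```

```text
finger [317.31931567 186.62064223]
finger [315.02425721 188.3232962 ]
finger [312.66666343 190.07235207]
bar [314.4397393 196.1745978] obs (315.2, 196.6)
```

Call:
{"api": "send_rows", "payload": {
  "deltas": [
    {"grip": 0.6,"translation": [-0.001,-0.0005,0.03],"twist": [0,-0.3,0]},
    {"grip": 0.6,"translation": [-0.0015,-0.0005,0.045],"twist": [0,-0.3,0]},
    {"grip": 0.6,"translation": [-0.0015,-0.0005,0.0555],"twist": [0,-0.3,0]},
    {"grip": 0.6,"translation": [-0.0015,-0.0005,0.0555],"twist": [0,-0.3,0]}
  ]
}}

```text
clock: 18.0
eef_pos: [0.4208, -0.2907, 0.0088]
tool_rot: [0.183, 0.983, 0.0, 0.0]
ft_force: [-1.3, -0.5, -0.3]
grip_width: 0.0514
```

Call:
{"api": "send_rows", "payload": {
  "deltas": [
    {"grip": 0,"translation": [0,0,0],"twist": [0,0,0]},
    {"grip": 0,"translation": [0,0,0],"twist": [0,0,0]},
    {"grip": 0,"translation": [0,0,0],"twist": [0,0,0]},
    {"grip": 0,"translation": [0,0,0],"twist": [0,0,0]}
  ]
}}

```text
clock: 18.5
eef_pos: [0.4216, -0.2913, 0.0097]
tool_rot: [0.183, 0.983, -0.0, 0.001]
ft_force: [-0.3, 0.2, 4.7]
grip_width: 0.0168
```

```bash
python3 d.py "(w(.4206,-.2905,.15),69),(u(-.001,-.055,.15),151.9)"
```

```text
now [ 0.4216 -0.2913  0.0097] TIPZ 0.0317 psi 68.87 F [-0.3  0.2  4.7] w 0.0168 t 18.5 j [-0.6   0.44 -0.27  0.86  0.   -0.24] u [-0.1783 -0.3152]
-> [ 0.4206 -0.2905  0.128 ] 69 T [0.0009, 0.0004, -0.1183] W [-0.01, 0.15, -0.13]
-> [ 0.5635 -0.0102  0.128 ] 151.9 T [-0.0313, 0.3134, -0.1183] W [-0.12, 0.12, -83.03]
```

Call:
{"api": "send_rows", "payload": {
  "deltas": [
    {"grip": 0,"translation": [0,0,-0.05],"twist": [0,0,0]},
    {"grip": 0,"translation": [0,0,-0.1],"twist": [0,0,-8]},
    {"grip": 0,"translation": [0,0.03,-0.12],"twist": [0,0,-18]},
    {"grip": 0,"translation": [-0.01,0.08,-0.12],"twist": [0,0,-28]},
    {"grip": 0,"translation": [-0.02,0.13,-0.12],"twist": [0,0,-38]}
  ]
}}

```text
clock: 19.12
eef_pos: [0.4871, -0.1762, 0.13]
tool_rot: [-0.149, 0.989, -0.001, 0.001]
ft_force: [0.4, 0.1, -1.2]
grip_width: 0.0165
```

```bash
python3 d.py "(u(-.001,-.055,.15),151.9)"
```

```text
now [ 0.4871 -0.1762  0.13  ] TIPZ 0.152 psi 107.12 F [ 0.4  0.1 -1.2] w 0.0165 t 19.12 j [-0.35  0.32 -0.09  1.15 -0.   -0.65] u [-0.0983 -0.2097]
-> [ 0.5635 -0.0102  0.128 ] 151.9 T [-0.1218, 0.1362, 0.002] W [-0.16, 0.08, -44.78]
```

Call:
{"api": "send_rows", "payload": {
  "deltas": [
    {"grip": 0,"translation": [-0.03,0.034,0],"twist": [0,0,-10]},
    {"grip": 0,"translation": [-0.06,0.068,0],"twist": [0,0,-20]},
    {"grip": 0,"translation": [-0.09,0.1,0],"twist": [0,0,-30]},
    {"grip": 0,"translation": [-0.122,0.136,0],"twist": [0,0,-40]},
    {"grip": 0,"translation": [-0.122,0.136,0.002],"twist": [0,0,-45]}
  ]
}}

```text
clock: 19.75
eef_pos: [0.5646, -0.007, 0.1274]
tool_rot: [-0.52, 0.854, -0.001, 0.001]
ft_force: [-0.2, 0.1, -0.6]
grip_width: 0.0166
```

```bash
python3 d.py "(u(-.001,-.055,.1),151.9),(u(-.001,-.055,.07),151.9)"
```

```text
now [ 0.5646 -0.007   0.1274] TIPZ 0.1494 psi 152.6 F [-0.2  0.1 -0.6] w 0.0166 t 19.75 j [-0.01  0.41  0.03  1.19 -0.   -1.1 ] u [ 0.0005 -0.052 ]
-> [ 0.5635 -0.0102  0.078 ] 151.9 T [0.0034, -0.0003, 0.0494] W [-0.15, 0.05, 0.7]
-> [ 0.5635 -0.0102  0.048 ] 151.9 T [0.0034, -0.0003, 0.0794] W [-0.15, 0.05, 0.7]
```

Call:
{"api": "send_rows", "payload": {
  "deltas": [
    {"grip": 0,"translation": [0.0035,0,0],"twist": [0,0,0.6]},
    {"grip": 0,"translation": [0.0035,0,0.03],"twist": [0,0,0.6]},
    {"grip": 0,"translation": [0.0035,0,0.055],"twist": [0,0,0.6]},
    {"grip": 0,"translation": [0.0035,0,0.066],"twist": [0,0,0.6]},
    {"grip": 0,"translation": [0.0035,0,0.066],"twist": [0,0,0.6]}
  ]
}}

```text
clock: 20.38
eef_pos: [0.5623, -0.0106, 0.0608]
tool_rot: [-0.514, 0.858, -0.0, 0.0]
ft_force: [-0.2, 1.2, -1.2]
grip_width: 0.0164
```

```bash
python3 d.py "(u(-.001,-.055,.07),151.9)"; python3 -c "
from h import *
s=snap('side');cv2.imwrite('pics/p19.png',cv2.resize(s['color'][180:240,240:310],None,fx=9,fy=9,interpolation=cv2.INTER_CUBIC))"
```

```text
now [ 0.5623 -0.0106  0.0608] TIPZ 0.0828 psi 151.91 F [-0.2  1.2 -1.2] w 0.0164 t 20.38 j [-0.02  0.47 -0.07  1.04 -0.   -1.1 ] u [-0.0022 -0.0553]
-> [ 0.5635 -0.0102  0.048 ] 151.9 T [-0.001, -0.0008, 0.0128] W [-0.05, -0.0, 0.01]
```

View pics/p19.png

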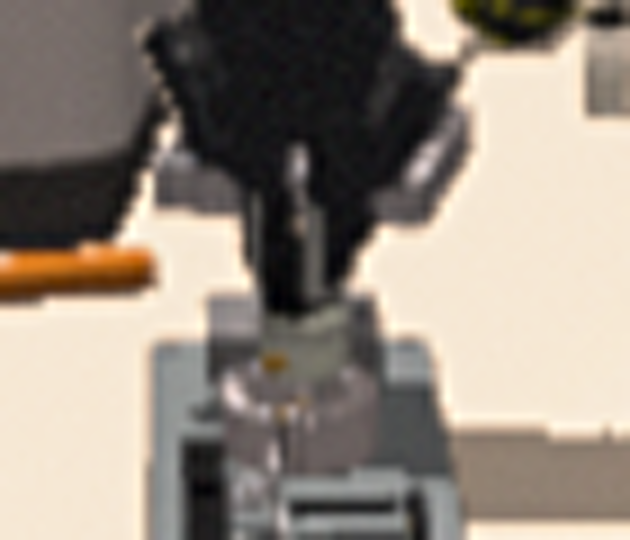

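Call:
{"api": "send_rows", "payload": {
  "deltas": [
    {"grip": 0,"translation": [-0.001,-0.0005,0],"twist": [0,0,0]},
    {"grip": 0,"translation": [-0.001,-0.0005,0.005],"twist": [0,0,0]},
    {"grip": 0,"translation": [-0.001,-0.0005,0.01],"twist": [0,0,0]},
    {"grip": 0,"translation": [-0.001,-0.0005,0.014],"twist": [0,0,0]},
    {"grip": 0,"translation": [-0.001,-0.0005,0.014],"twist": [0,0,0]}
  ]
}}

```text
clock: 21.05
eef_pos: [0.5638, -0.0091, 0.0471]
tool_rot: [-0.515, 0.857, -0.0, 0.001]
ft_force: [-0.0, 3.3, -1.6]
grip_width: 0.0167
```

```bash
python3 d.py "(u(-.001,-.055,.065),151.9)"; python3 -c "
from h import *
s=snap('side');cv2.imwrite('pics/p20.png',cv2.resize(s['color'][180:240,240:310],None,fx=9,fy=9,interpolation=cv2.INTER_CUBIC))"
```

```text
now [ 0.5638 -0.0091  0.0471] TIPZ 0.0691 psi 151.96 F [-0.   3.3 -1.6] w 0.0167 t 21.05 j [-0.02  0.48 -0.08  1.    0.   -1.1 ] u [-0.0006 -0.054 ]
-> [ 0.5635 -0.0102  0.043 ] 151.9 T [0.0011, -0.0003, 0.0041] W [-0.06, 0.1, 0.06]
```

View pics/p20.png

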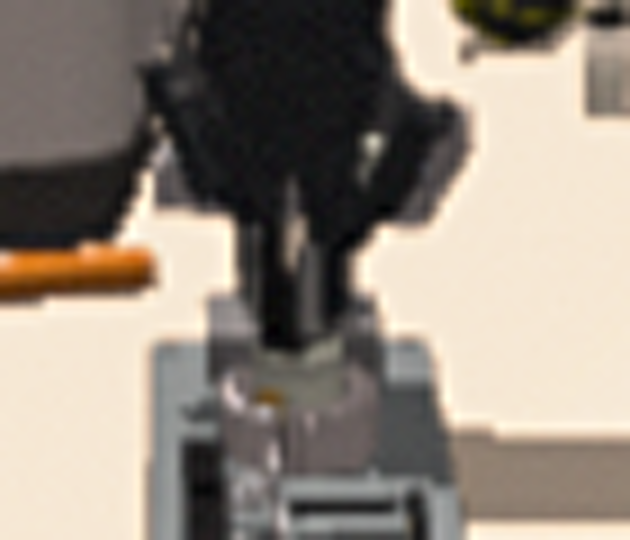

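Call:
{"api": "send_rows", "payload": {
  "deltas": [
    {"grip": 0,"translation": [-0.0005,0,0.003],"twist": [0,0,0]},
    {"grip": 0,"translation": [-0.0005,0,0.006],"twist": [0,0,0]},
    {"grip": 0,"translation": [-0.0005,0,0.009],"twist": [0,0,0]},
    {"grip": 0,"translation": [-0.0005,0,0.009],"twist": [0,0,0]}
  ]
}}

```text
clock: 21.6
eef_pos: [0.564, -0.0088, 0.0383]
tool_rot: [-0.515, 0.857, -0.0, 0.001]
ft_force: [-1.0, 1.4, 3.4]
grip_width: 0.0166
```

```bash
python3 d.py "(u(-.001,-.055,.065),151.9)"; python3 -c "
from h import *
s=snap('side');cv2.imwrite('pics/p21.png',cv2.resize(s['color'][180:240,240:310],None,fx=9,fy=9,interpolation=cv2.INTER_CUBIC))"
```

```text
now [ 0.564  -0.0088  0.0383] TIPZ 0.0603 psi 151.95 F [-1.   1.4  3.4] w 0.0166 t 21.6 j [-0.02  0.49 -0.09  0.98  0.   -1.1 ] u [-0.0003 -0.0537]
-> [ 0.5635 -0.0102  0.043 ] 151.9 T [0.0015, -0.0001, -0.0047] W [-0.08, 0.09, 0.05]
```

View pics/p21.png

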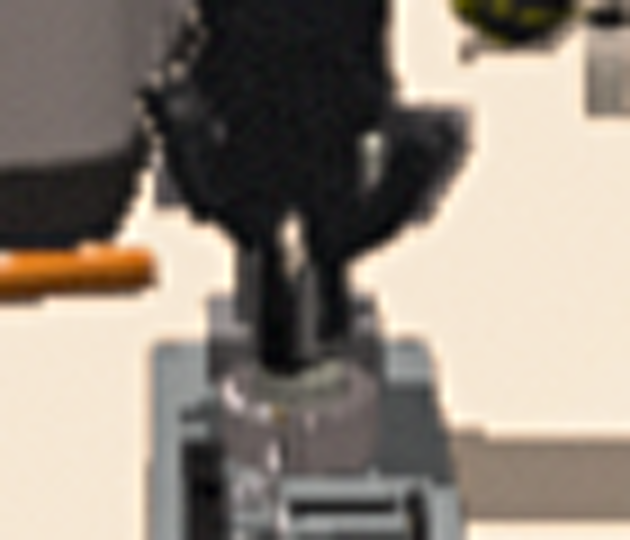

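Call:
{"api": "send_rows", "payload": {
  "deltas": [
    {"grip": 0,"translation": [0,0,0.003],"twist": [0,0,0]},
    {"grip": 0,"translation": [0,0,0.006],"twist": [0,0,0]},
    {"grip": 0,"translation": [0,0,0.007],"twist": [0,0,0]},
    {"grip": 0,"translation": [0,0,0.007],"twist": [0,0,0]}
  ]
}}

```text
clock: 22.15
eef_pos: [0.5641, -0.0088, 0.0321]
tool_rot: [-0.515, 0.857, -0.0, 0.001]
ft_force: [-3.2, 0.8, 6.8]
grip_width: 0.0163
```

Call:
{"api": "send_rows", "payload": {
  "deltas": [
    {"grip": 0,"translation": [0,0,0.002],"twist": [0,0,0]},
    {"grip": 0,"translation": [0,0,0.003],"twist": [0,0,0]},
    {"grip": 0,"translation": [0,0,0.003],"twist": [0,0,0]}
  ]
}}

```text
clock: 22.52
eef_pos: [0.5643, -0.0087, 0.0316]
tool_rot: [-0.515, 0.857, -0.001, 0.002]
ft_force: [-5.7, 1.5, 17.9]
grip_width: 0.0164
```

Call:
{"api": "send_rows", "payload": {
  "deltas": [
    {"grip": 0,"translation": [0,0,0],"twist": [0,0,10]},
    {"grip": 0,"translation": [0,0,0],"twist": [0,0,20]},
    {"grip": 0,"translation": [0,0,0],"twist": [0,0,30]},
    {"grip": 0,"translation": [0,0,0],"twist": [0,0,40]},
    {"grip": 0,"translation": [0,0,0],"twist": [0,0,48]}
  ]
}}

```text
clock: 23.15
eef_pos: [0.566, -0.0099, 0.033]
tool_rot: [-0.119, 0.993, -0.001, 0.004]
ft_force: [-1.8, -1.0, 7.9]
grip_width: 0.0166
```

```bash
python3 d.py "(u(-.001,-.055,.05),97.5)";python3 -c "
from h import *
print(bot.get_obs()['ft_torque'])"
```

```text
now [ 0.566  -0.0099  0.033 ] TIPZ 0.055 psi 103.64 F [-1.8 -1.   7.9] w 0.0166 t 23.15 j [-0.02  0.5  -0.1   0.97 -0.   -0.25] u [ 0.0015 -0.055 ]
-> [ 0.5635 -0.0102  0.028 ] 97.5 T [0.0025, 0.0003, 0.0049] W [-0.16, 0.41, 6.14]
[-0.34517945  0.27232507  0.00859499]
```

Call:
{"api": "send_rows", "payload": {
  "deltas": [
    {"grip": 0,"translation": [0.001,0,0],"twist": [0,0,6]},
    {"grip": 0,"translation": [0.001,0,0],"twist": [0,0,6.5]},
    {"grip": 0,"translation": [0.001,0,0],"twist": [0,0,6.5]}
  ]
}}

```text
clock: 23.52
eef_pos: [0.5662, -0.0105, 0.0341]
tool_rot: [-0.062, 0.998, -0.001, 0.005]
ft_force: [-1.4, 0.2, 7.0]
grip_width: 0.0166
```

```bash
python3 d.py "(u(-.001,-.055,.05),97.5)";python3 -c "
from h import *
print(bot.get_obs()['ft_torque'])"
```

```text
now [ 0.5662 -0.0105  0.0341] TIPZ 0.0561 psi 97.12 F [-1.4  0.2  7. ] w 0.0166 t 23.52 j [-0.02  0.49 -0.1   0.97 -0.   -0.14] u [ 0.0016 -0.0557]
-> [ 0.5635 -0.0102  0.028 ] 97.5 T [0.0027, 0.0007, 0.0061] W [-0.2, 0.56, -0.38]
[0.17707171 0.36845098 0.05878056]
```

Call:
{"api": "send_rows", "payload": {
  "deltas": [
    {"grip": 0,"translation": [0,0,-0.003],"twist": [0,0,0]},
    {"grip": 0,"translation": [0,0,-0.006],"twist": [0,0,0]},
    {"grip": 0,"translation": [0,0,-0.0075],"twist": [0,0,0]},
    {"grip": 0,"translation": [0,0,-0.0075],"twist": [0,0,0]}
  ]
}}

```text
clock: 24.02
eef_pos: [0.5661, -0.0105, 0.0396]
tool_rot: [-0.062, 0.998, -0.001, 0.004]
ft_force: [5.0, 1.5, -11.0]
grip_width: 0.0165
```

```bash
python3 d.py ;python3 -c "
from h import *
print(bot.get_obs()['ft_torque'])"
```

```text
now [ 0.5661 -0.0105  0.0396] TIPZ 0.0616 psi 97.12 F [  5.    1.5 -11. ] w 0.0165 t 24.02 j [-0.02  0.49 -0.1   0.98 -0.   -0.14] u [ 0.0015 -0.0557]
[ 0.30026368 -0.8654719  -0.04031738]
```

Call:
{"api": "send_rows", "payload": {
  "deltas": [
    {"grip": 0,"translation": [0,0,0.001],"twist": [0,0,0]},
    {"grip": 0.55,"translation": [0,0,0.001],"twist": [0,0,0]},
    {"grip": 0.55,"translation": [0,0,0],"twist": [0,0,0]},
    {"grip": 0.55,"translation": [0,0,-0.005],"twist": [0,0,0]},
    {"grip": 0.55,"translation": [0,0,-0.04],"twist": [0,0,0]}
  ]
}}

```text
clock: 24.65
eef_pos: [0.5634, -0.0106, 0.078]
tool_rot: [-0.062, 0.998, -0.001, 0.002]
ft_force: [0.4, 1.0, 0.8]
grip_width: 0.0473
```

Call:
{"api": "send_rows", "payload": {
  "deltas": [
    {"grip": 0.55,"translation": [0,0,-0.06],"twist": [0,0,0]},
    {"grip": 0.55,"translation": [0,0,-0.11],"twist": [0,0,0]},
    {"grip": 0.55,"translation": [0,0,-0.11],"twist": [0,0,0]}
  ]
}}

```text
clock: 25.02
eef_pos: [0.5664, -0.0105, 0.194]
tool_rot: [-0.062, 0.998, -0.002, 0.007]
ft_force: [0.1, 0.4, 0.8]
grip_width: 0.0467
```

```bash
python3 d.py "(w(.5066,.3588,.15),105),(w(.618,.3418,.15),105)";python3 -c "
from h import *
s=snap('side');cv2.imwrite('pics/p22.png',cv2.resize(s['color'][180:250,235:315],None,fx=8,fy=8,interpolation=cv2.INTER_CUBIC))
s=snap('top');cv2.imwrite('pics/p23.png',cv2.resize(s['color'][170:270,140:335],None,fx=4,fy=4,interpolation=cv2.INTER_CUBIC))"
```

```text
now [ 0.5664 -0.0105  0.194 ] TIPZ 0.216 psi 97.11 F [0.1 0.4 0.8] w 0.0467 t 25.02 j [-0.02  0.37  0.14  1.33 -0.   -0.14] u [ 0.0019 -0.0557]
-> [0.5066 0.3588 0.128 ] 105 T [0.0146, 0.3741, 0.064] W [-0.32, 0.8, -7.89]
-> [0.618  0.3418 0.128 ] 105 T [-0.0938, 0.3435, 0.0657] W [-0.32, 0.8, -7.89]
```

View pics/p22.png

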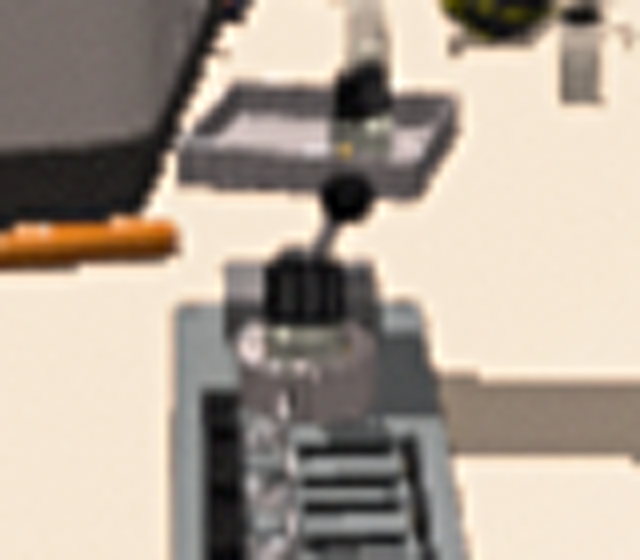

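View pics/p23.png

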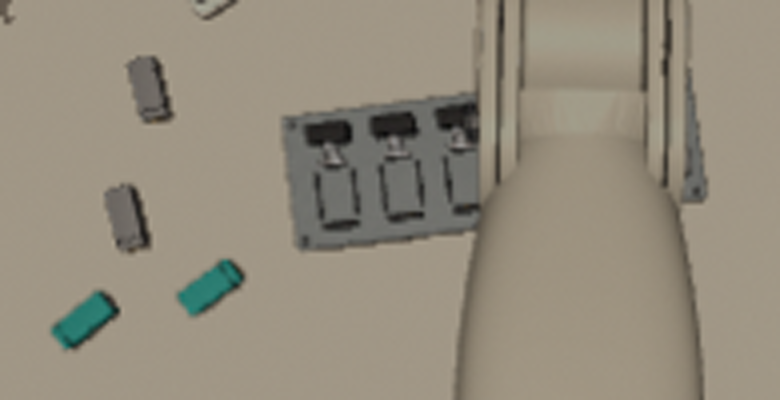

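Call:
{"api": "send_rows", "payload": {
  "deltas": [
    {"grip": 0.6,"translation": [0.003,0.06,0.02],"twist": [0,0.8,-8]},
    {"grip": 0.6,"translation": [0.005,0.12,0.04],"twist": [0,0.8,-8]},
    {"grip": 0.6,"translation": [0.008,0.18,0.05],"twist": [0,0.8,-8]},
    {"grip": 0.6,"translation": [0.01,0.24,0.06],"twist": [0,0.8,-8]},
    {"grip": 0.6,"translation": [0.012,0.3,0.06],"twist": [0,0.8,-8]}
  ]
}}

```text
clock: 25.75
eef_pos: [0.5121, 0.2863, 0.1246]
tool_rot: [-0.131, 0.991, -0.003, -0.007]
ft_force: [0.9, 1.2, 0.7]
grip_width: 0.0514
```

```bash
python3 d.py "(w(.5066,.3588,.1),105.2),(w(.5066,.3588,.01),105.2)"; python3 - <<'E'
from m import *
c=snap('top','p24.png'); im=c['color'].astype(int)
m=im[...,2]-im[...,0]<16
m[:180]=0;m[245:]=0;m[:,:160]=0;m[:,200:]=0
for o in region(c,m,.012): print(np.round(o[2],1),o[4])
E
```

```text
now [0.5121 0.2863 0.1246] TIPZ 0.1466 psi 105.1 F [0.9 1.2 0.7] w 0.0514 t 25.75 j [ 0.51  0.47  0.12  1.23 -0.    0.25] u [-0.0133  0.2456]
-> [0.5066 0.3588 0.078 ] 105.2 T [-0.0143, 0.0716, 0.046] W [-0.26, -0.87, -0.1]
-> [ 0.5066  0.3588 -0.012 ] 105.2 T [-0.0157, 0.0721, 0.136] W [-0.26, -0.87, -0.1]
[192.7 240.2] ((448.02386474609375, 285.8881530761719), (28.433204650878906, 56.58850860595703), 33.77519607543945)
[175.3 215.8] ((527.8795166015625, 360.08770751953125), (168.03594970703125, 143.14541625976562), 61.933349609375)
[176.8 191.7] ((616.6731567382812, 341.8510437011719), (54.97666931152344, 25.16485023498535), 15.214042663574219)
```

Call:
{"api": "send_rows", "payload": {
  "deltas": [
    {"grip": 0.6,"translation": [-0.014,0.05,0.01],"twist": [0,-0.9,0]},
    {"grip": 0.6,"translation": [-0.0145,0.0715,0.02],"twist": [0,-0.9,0]},
    {"grip": 0.6,"translation": [-0.0145,0.0715,0.06],"twist": [0,-0.9,0]},
    {"grip": 0.6,"translation": [-0.015,0.072,0.085],"twist": [0,-0.9,0]},
    {"grip": 0.6,"translation": [-0.015,0.072,0.085],"twist": [0,-0.9,0]}
  ]
}}

```text
clock: 26.42
eef_pos: [0.5019, 0.365, 0.0359]
tool_rot: [-0.135, 0.991, -0.001, -0.003]
ft_force: [-0.8, 0.2, 0.9]
grip_width: 0.0512
```

```bash
python3 d.py "(w(.5066,.3588,.01),105.2)"; python3 -c "
from h import *
s=snap('side');cv2.imwrite('pics/p25.png',cv2.resize(s['color'][200:320,215:335],None,fx=5,fy=5,interpolation=cv2.INTER_CUBIC))
s=snap('top');cv2.imwrite('pics/p26.png',cv2.resize(s['color'][170:270,140:260],None,fx=5,fy=5,interpolation=cv2.INTER_CUBIC))"
```

```text
now [0.5019 0.365  0.0359] TIPZ 0.0579 psi 105.53 F [-0.8  0.2  0.9] w 0.0512 t 26.43 j [0.63 0.6  0.09 1.07 0.   0.36] u [-0.0131  0.325 ]
-> [ 0.5066  0.3588 -0.012 ] 105.2 T [-0.0031, -0.0071, 0.0479] W [-0.09, -0.32, 0.33]
```

View pics/p25.png

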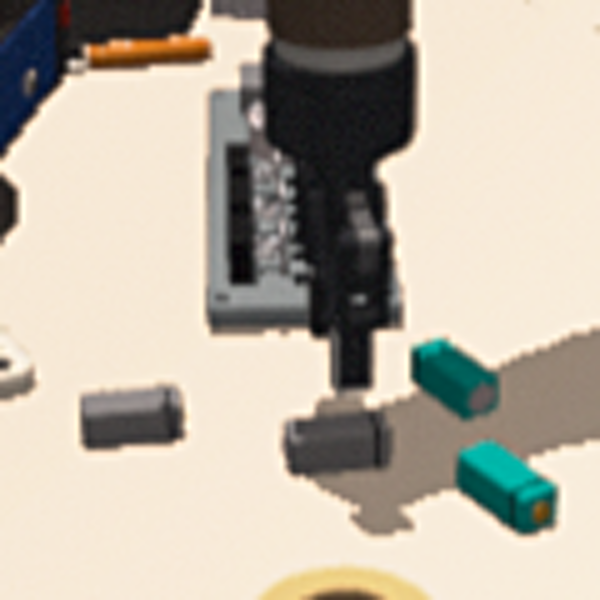

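View pics/p26.png

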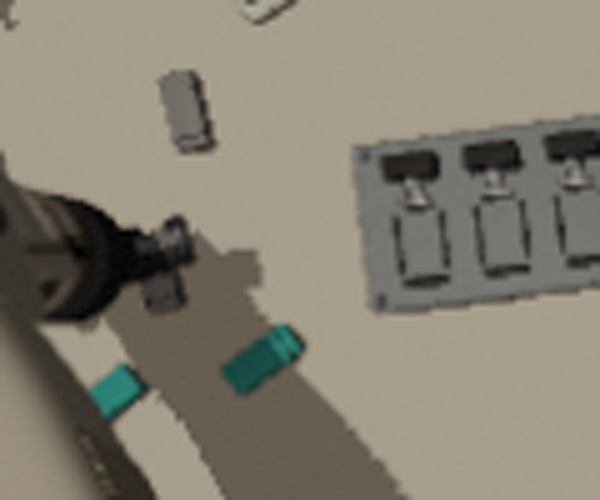

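Call:
{"api": "send_rows", "payload": {
  "deltas": [
    {"grip": 0.6,"translation": [-0.003,-0.007,0],"twist": [0,-0.3,0.3]},
    {"grip": 0.6,"translation": [-0.003,-0.007,0.02],"twist": [0,-0.3,0.3]},
    {"grip": 0.6,"translation": [-0.003,-0.007,0.035],"twist": [0,-0.3,0.3]},
    {"grip": 0.6,"translation": [-0.003,-0.007,0.045],"twist": [0,-0.3,0.3]},
    {"grip": 0.6,"translation": [-0.003,-0.007,0.048],"twist": [0,-0.3,0.3]}
  ]
}}

```text
clock: 27.15
eef_pos: [0.5091, 0.3607, -0.009]
tool_rot: [-0.132, 0.991, 0.001, 0.003]
ft_force: [0.7, 0.4, 0.3]
grip_width: 0.0514
```

```bash
python3 d.py "(w(.5066,.3588,.01),105.2)"; python3 -c "
from h import *
s=snap('side');cv2.imwrite('pics/p27.png',cv2.resize(s['color'][240:320,235:315],None,fx=7,fy=7,interpolation=cv2.INTER_CUBIC))"
```

```text
now [ 0.5091  0.3607 -0.009 ] TIPZ 0.013 psi 105.21 F [0.7 0.4 0.3] w 0.0514 t 27.15 j [ 0.62  0.64  0.04  0.96 -0.    0.35] u [-0.0066  0.3197]
-> [ 0.5066  0.3588 -0.012 ] 105.2 T [0.0029, -0.0011, 0.003] W [0.04, 0.31, 0.01]
```

View pics/p27.png

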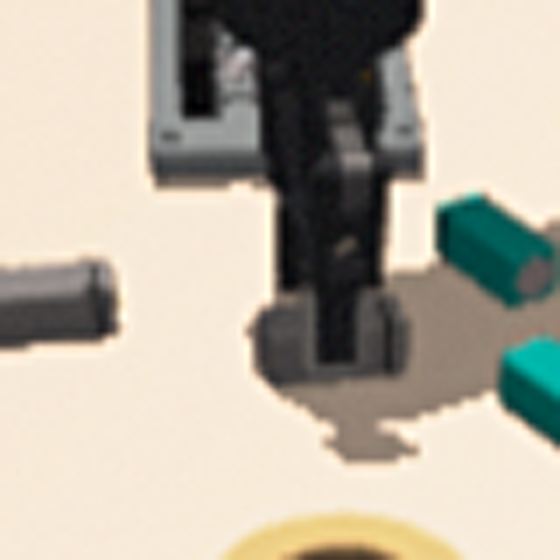

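Call:
{"api": "send_rows", "payload": {
  "deltas": [
    {"grip": 0.6,"translation": [0.0025,-0.001,0.002],"twist": [0,0.3,0]},
    {"grip": 0,"translation": [0.0025,-0.001,0.002],"twist": [0,0.3,0]},
    {"grip": 0,"translation": [0.0025,-0.001,0.002],"twist": [0,0.3,0]},
    {"grip": 0,"translation": [0.0025,-0.001,0.002],"twist": [0,0.3,0]},
    {"grip": 0,"translation": [0.0025,-0.001,0.002],"twist": [0,0.3,0]}
  ]
}}

```text
clock: 27.82
eef_pos: [0.5075, 0.3595, -0.0104]
tool_rot: [-0.132, 0.991, 0.001, 0.001]
ft_force: [-0.5, -0.7, 2.6]
grip_width: 0.0221
```

```bash
python3 d.py "(w(.5066,.3588,.15),97.5),(u(-.019,.1345,.15),97.5)"
```

```text
now [ 0.5075  0.3595 -0.0104] TIPZ 0.0116 psi 105.22 F [-0.5 -0.7  2.6] w 0.0221 t 27.82 j [0.62 0.64 0.03 0.96 0.   0.35] u [-0.0083  0.3188]
-> [0.5066 0.3588 0.128 ] 97.5 T [0.0008, -0.0003, -0.1384] W [0.08, 0.09, 7.72]
-> [0.5209 0.1754 0.128 ] 97.5 T [0.0351, -0.1811, -0.1387] W [0.08, 0.09, 7.72]
```

Call:
{"api": "send_rows", "payload": {
  "deltas": [
    {"grip": 0,"translation": [0,0,-0.05],"twist": [0,0,0]},
    {"grip": 0,"translation": [0,0,-0.11],"twist": [0,0,2]},
    {"grip": 0,"translation": [0.005,-0.02,-0.135],"twist": [0,0,7.7]},
    {"grip": 0,"translation": [0.01,-0.06,-0.135],"twist": [0,0,7.7]},
    {"grip": 0,"translation": [0.02,-0.1,-0.135],"twist": [0,0,7.7]}
  ]
}}

```text
clock: 28.45
eef_pos: [0.5145, 0.2569, 0.1246]
tool_rot: [-0.066, 0.998, 0.001, 0.001]
ft_force: [0.1, -0.7, -1.1]
grip_width: 0.0221
```

```bash
python3 d.py "(u(-.0255,.0797,.15),97.5)"; python3 -c "
from h import *
s=snap('side');cv2.imwrite('pics/p28.png',cv2.resize(s['color'][180:280,235:335],None,fx=6,fy=6,interpolation=cv2.INTER_CUBIC))"
```

```text
now [0.5145 0.2569 0.1246] TIPZ 0.1466 psi 97.57 F [ 0.1 -0.7 -1.1] w 0.0221 t 28.45 j [0.46 0.43 0.06 1.19 0.   0.33] u [-0.0148  0.2161]
-> [0.5216 0.1202 0.128 ] 97.5 T [0.0109, -0.1364, -0.0036] W [0.09, 0.13, 0.07]
```

View pics/p28.png

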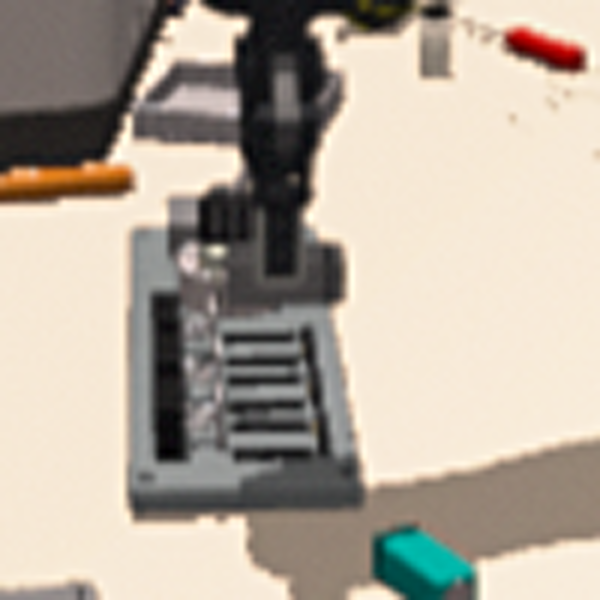

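Call:
{"api": "send_rows", "payload": {
  "deltas": [
    {"grip": 0,"translation": [0.004,-0.05,-0.003],"twist": [0,0,0]},
    {"grip": 0,"translation": [0.008,-0.1,-0.003],"twist": [0,0,0]},
    {"grip": 0,"translation": [0.011,-0.1365,-0.003],"twist": [0,0,0]},
    {"grip": 0,"translation": [0.011,-0.1365,0.03],"twist": [0,0,0]},
    {"grip": 0,"translation": [0.011,-0.1365,0.06],"twist": [0,0,0]}
  ]
}}

```text
clock: 29.12
eef_pos: [0.5202, 0.1134, 0.0639]
tool_rot: [-0.063, 0.998, -0.002, 0.0]
ft_force: [0.2, 0.1, -0.5]
grip_width: 0.022
```

```bash
python3 d.py "(u(-.0255,.0797,.048),97.5)"
```

```text
now [0.5202 0.1134 0.0639] TIPZ 0.0859 psi 97.2 F [ 0.2  0.1 -0.5] w 0.022 t 29.12 j [ 0.22  0.41 -0.15  1.01 -0.    0.09] u [-0.0278  0.0732]
-> [0.5216 0.1202 0.026 ] 97.5 T [-0.0023, 0.0066, 0.0379] W [-0.18, -0.0, -0.3]
```

Call:
{"api": "send_rows", "payload": {
  "deltas": [
    {"grip": 0,"translation": [-0.002,0.0065,0],"twist": [-0.2,0,-0.3]},
    {"grip": 0,"translation": [-0.002,0.0065,0.01],"twist": [-0.2,0,-0.3]},
    {"grip": 0,"translation": [-0.002,0.0065,0.02],"twist": [-0.2,0,-0.3]},
    {"grip": 0,"translation": [-0.002,0.0065,0.028],"twist": [-0.2,0,-0.3]},
    {"grip": 0,"translation": [-0.002,0.0065,0.028],"twist": [-0.2,0,-0.3]}
  ]
}}

```text
clock: 29.75
eef_pos: [0.5208, 0.12, 0.0353]
tool_rot: [-0.065, 0.998, 0.0, -0.001]
ft_force: [-0.4, -0.5, -0.3]
grip_width: 0.0222
```

```bash
python3 d.py "(u(-.0255,.0797,.048),97.5)"; python3 -c "
from h import *
s=snap('side');cv2.imwrite('pics/p29.png',cv2.resize(s['color'][190:270,235:315],None,fx=7,fy=7,interpolation=cv2.INTER_CUBIC))
s=snap('top');cv2.imwrite('pics/p30.png',cv2.resize(s['color'][170:260,190:310],None,fx=6,fy=6,interpolation=cv2.INTER_CUBIC))"
```

```text
now [0.5208 0.12   0.0353] TIPZ 0.0573 psi 97.5 F [-0.4 -0.5 -0.3] w 0.0222 t 29.75 j [ 0.23  0.45 -0.18  0.95  0.    0.1 ] u [-0.0264  0.0796]
-> [0.5216 0.1202 0.026 ] 97.5 T [-0.0009, 0.0001, 0.0093] W [0.01, -0.08, -0.0]
```

View pics/p29.png

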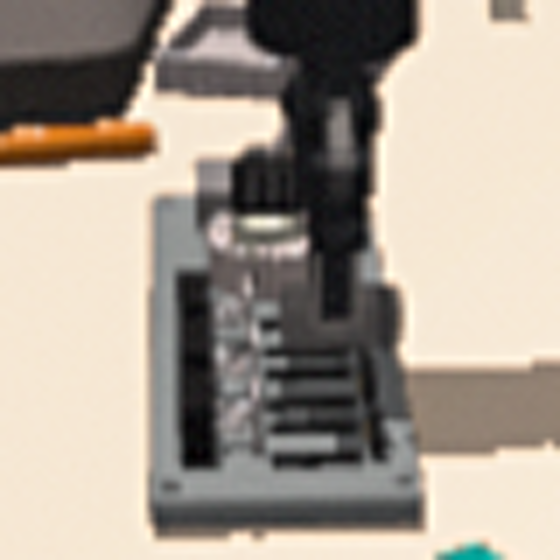

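View pics/p30.png

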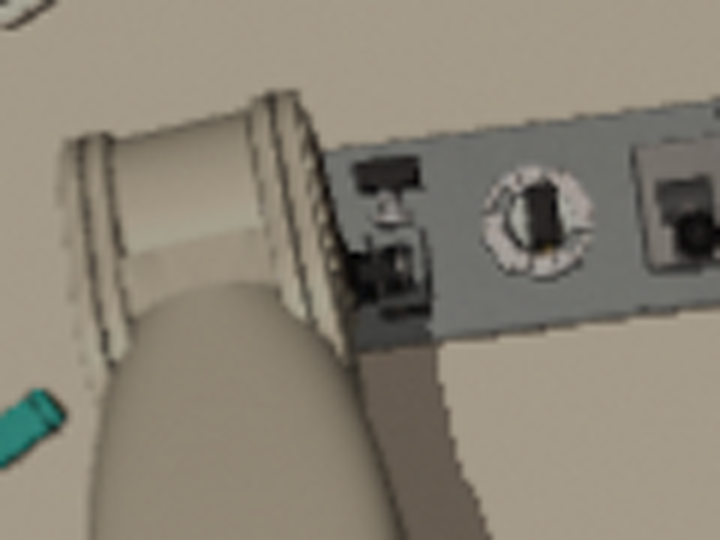

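Call:
{"api": "send_rows", "payload": {
  "deltas": [
    {"grip": 0,"translation": [-0.001,0,0.005],"twist": [0,0,0]},
    {"grip": 0,"translation": [-0.001,0,0.0095],"twist": [0,0,0]},
    {"grip": 0,"translation": [-0.004,0,0.0095],"twist": [0,0,0]},
    {"grip": 0,"translation": [-0.008,0,0.0095],"twist": [0,0,0]},
    {"grip": 0,"translation": [-0.008,0,0.0095],"twist": [0,0,0]}
  ]
}}

```text
clock: 30.48
eef_pos: [0.5301, 0.1212, 0.0268]
tool_rot: [-0.065, 0.998, 0.0, 0.0]
ft_force: [0.7, -0.6, -0.2]
grip_width: 0.0223
```

```bash
python3 d.py "(u(-.0074,.0797,.048),97.5)"
```

```text
now [0.5301 0.1212 0.0268] TIPZ 0.0488 psi 97.49 F [ 0.7 -0.6 -0.2] w 0.0223 t 30.48 j [ 0.22  0.47 -0.16  0.94  0.    0.09] u [-0.017   0.0796]
-> [0.5396 0.1226 0.026 ] 97.5 T [-0.0096, 0.0001, 0.0008] W [0.03, 0.05, -0.01]
```

Call:
{"api": "send_rows", "payload": {
  "deltas": [
    {"grip": 0,"translation": [-0.003,0,0.0005],"twist": [0,0,0]},
    {"grip": 0,"translation": [-0.005,0,0.0005],"twist": [0,0,0]},
    {"grip": 0,"translation": [-0.005,0,0.0005],"twist": [0,0,0]},
    {"grip": 0,"translation": [-0.005,0,0.0005],"twist": [0,0,0]}
  ]
}}

```text
clock: 30.98
eef_pos: [0.5345, 0.1218, 0.026]
tool_rot: [-0.065, 0.998, 0.0, -0.0]
ft_force: [-2.2, -0.6, 0.6]
grip_width: 0.0223
```

```bash
python3 d.py "(u(-.0074,.0797,.048),97.5)"; python3 -c "
from h import *
s=snap('side');cv2.imwrite('pics/p31.png',cv2.resize(s['color'][190:270,235:315],None,fx=7,fy=7,interpolation=cv2.INTER_CUBIC))"
```

```text
now [0.5345 0.1218 0.026 ] TIPZ 0.048 psi 97.49 F [-2.2 -0.6  0.6] w 0.0223 t 30.98 j [ 0.22  0.48 -0.15  0.94  0.    0.09] u [-0.0126  0.0796]
-> [0.5396 0.1226 0.026 ] 97.5 T [-0.0052, 0.0001, 0.0] W [0.02, -0.01, -0.01]
```

View pics/p31.png

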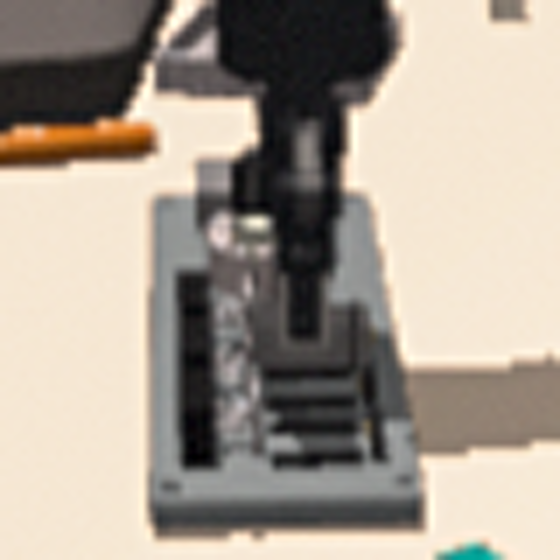

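Call:
{"api": "send_rows", "payload": {
  "deltas": [
    {"grip": 0,"translation": [-0.003,0,0],"twist": [0,0,0]},
    {"grip": 0,"translation": [-0.006,0,0],"twist": [0,0,0]},
    {"grip": 0,"translation": [-0.0065,0,0],"twist": [0,0,0]},
    {"grip": 0,"translation": [-0.0065,0,0],"twist": [0,0,0]}
  ]
}}

```text
clock: 31.52
eef_pos: [0.5401, 0.1225, 0.0258]
tool_rot: [-0.065, 0.998, 0.0, -0.001]
ft_force: [-5.3, -0.8, 2.9]
grip_width: 0.0223
```

```bash
python3 d.py "(u(-.0074,.0797,.048),97.5)"; python3 -c "
from h import *
s=snap('side');cv2.imwrite('pics/p32.png',cv2.resize(s['color'][190:270,235:315],None,fx=7,fy=7,interpolation=cv2.INTER_CUBIC))"
```

```text
now [0.5401 0.1225 0.0258] TIPZ 0.0478 psi 97.5 F [-5.3 -0.8  2.9] w 0.0223 t 31.52 j [ 0.22  0.49 -0.13  0.95  0.    0.09] u [-0.0068  0.0796]
-> [0.5396 0.1226 0.026 ] 97.5 T [0.0006, 0.0001, -0.0002] W [0.02, -0.11, -0.0]
```

View pics/p32.png

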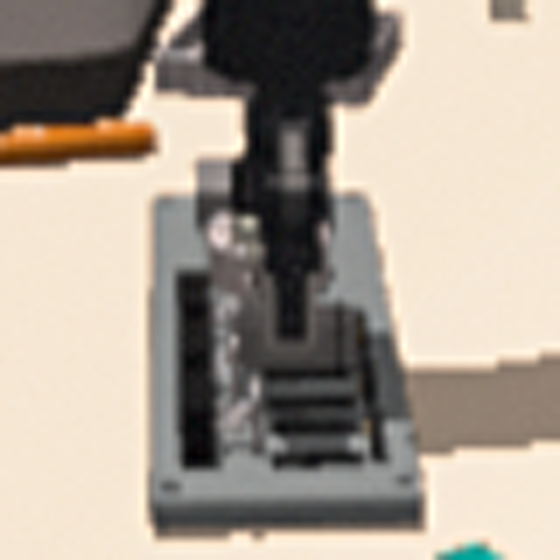

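Call:
{"api": "send_rows", "payload": {
  "deltas": [
    {"grip": 0,"translation": [-0.0015,0,0],"twist": [0,0,0]},
    {"grip": 0,"translation": [-0.0015,0,0.005],"twist": [0,0,0]},
    {"grip": 0,"translation": [-0.0015,0,0.01],"twist": [0,0,0]},
    {"grip": 0,"translation": [-0.0015,0,0.014],"twist": [0,0,0]},
    {"grip": 0,"translation": [-0.0015,0,0.014],"twist": [0,0,0]}
  ]
}}

```text
clock: 32.2
eef_pos: [0.5401, 0.1224, 0.011]
tool_rot: [-0.065, 0.998, -0.0, -0.003]
ft_force: [-5.5, -0.0, 0.5]
grip_width: 0.0225
```

```bash
python3 d.py "(u(-.0074,.0797,.0316),97.5)"
```

```text
now [0.5401 0.1224 0.011 ] TIPZ 0.033 psi 97.5 F [-5.5 -0.   0.5] w 0.0225 t 32.2 j [ 0.22  0.51 -0.15  0.92  0.    0.09] u [-0.0069  0.0795]
-> [0.5396 0.1226 0.0096] 97.5 T [0.0005, 0.0002, 0.0014] W [0.02, -0.29, -0.0]
```

Call:
{"api": "send_rows", "payload": {
  "deltas": [
    {"grip": 0,"translation": [-0.001,0,0.0015],"twist": [0,0,0]},
    {"grip": 0,"translation": [-0.001,0,0.0025],"twist": [0,0,0]},
    {"grip": 0,"translation": [-0.001,0,0.0025],"twist": [0,0,0]}
  ]
}}

```text
clock: 32.58
eef_pos: [0.5402, 0.1225, 0.0096]
tool_rot: [-0.065, 0.998, -0.0, -0.003]
ft_force: [-8.5, -0.8, 10.2]
grip_width: 0.0224
```

```bash
python3 d.py; python3 -c "
from h import *
s=snap('side');cv2.imwrite('pics/p33.png',cv2.resize(s['color'][190:270,235:315],None,fx=7,fy=7,interpolation=cv2.INTER_CUBIC))"
```

```text
now [0.5402 0.1225 0.0096] TIPZ 0.0316 psi 97.5 F [-8.5 -0.8 10.2] w 0.0224 t 32.58 j [ 0.22  0.51 -0.14  0.92  0.    0.09] u [-0.0068  0.0795]
```

View pics/p33.png

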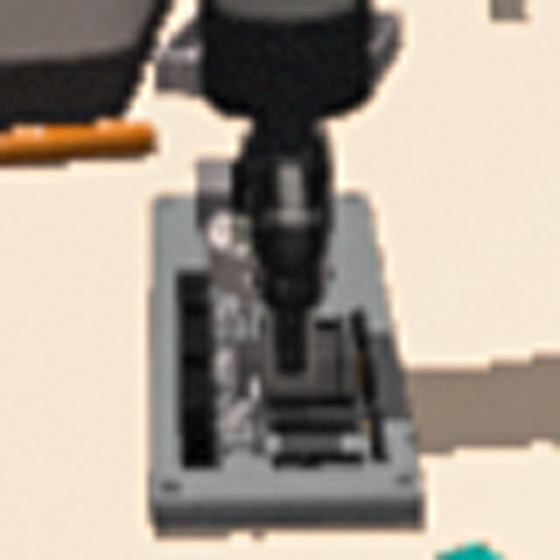

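Call:
{"api": "send_rows", "payload": {
  "deltas": [
    {"grip": 0.45,"translation": [0,0,-0.001],"twist": [0,0,0]},
    {"grip": 0.45,"translation": [0,0,-0.001],"twist": [0,0,0]},
    {"grip": 0.45,"translation": [0,0,-0.003],"twist": [0,0,0]},
    {"grip": 0.45,"translation": [0,0,-0.05],"twist": [0,0,0]},
    {"grip": 0.45,"translation": [0,0,-0.1],"twist": [0,0,0]}
  ]
}}

```text
clock: 33.25
eef_pos: [0.5405, 0.1223, 0.1099]
tool_rot: [-0.065, 0.998, -0.0, -0.004]
ft_force: [1.0, 0.6, 0.6]
grip_width: 0.0384
```

Call:
{"api": "send_rows", "payload": {
  "deltas": [
    {"grip": 0.6,"translation": [0,0.05,-0.05],"twist": [0,0,-4]},
    {"grip": 0.6,"translation": [-0.01,0.11,-0.05],"twist": [0,0,-7.7]},
    {"grip": 0.6,"translation": [-0.03,0.15,-0.03],"twist": [0,0,-7.7]},
    {"grip": 0.6,"translation": [-0.05,0.19,0],"twist": [0,0,-7.7]}
  ]
}}

```text
clock: 33.75
eef_pos: [0.567, 0.3201, 0.1109]
tool_rot: [-0.133, 0.991, 0.001, -0.001]
ft_force: [0.5, -0.7, -0.6]
grip_width: 0.0513
```

```bash
python3 d.py "(w(.618,.342,.12),105.2),(w(.618,.342,.01),105.2)"; python3 -c "
from h import *
s=snap('side');cv2.imwrite('pics/p34.png',cv2.resize(s['color'][190:310,215:335],None,fx=5,fy=5,interpolation=cv2.INTER_CUBIC))
s=snap('top');cv2.imwrite('pics/p35.png',cv2.resize(s['color'][170:260,160:310],None,fx=5,fy=5,interpolation=cv2.INTER_CUBIC))"
```

```text
now [0.567  0.3201 0.1109] TIPZ 0.1329 psi 105.25 F [ 0.5 -0.7 -0.6] w 0.0513 t 33.75 j [0.51 0.59 0.29 1.27 0.   0.25] u [0.0455 0.2719]
-> [0.618 0.342 0.098] 105.2 T [-0.055, 0.0077, 0.0128] W [0.13, -0.15, 0.05]
-> [ 0.618  0.342 -0.012] 105.2 T [-0.0553, 0.0075, 0.1228] W [0.13, -0.15, 0.05]
```

View pics/p34.png

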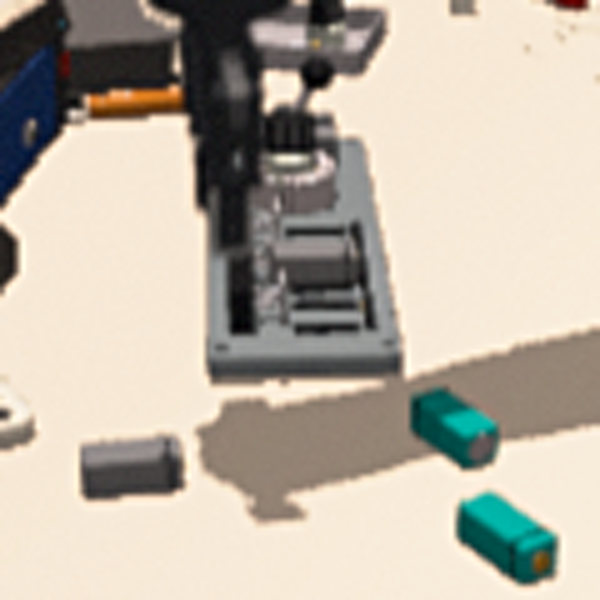

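View pics/p35.png

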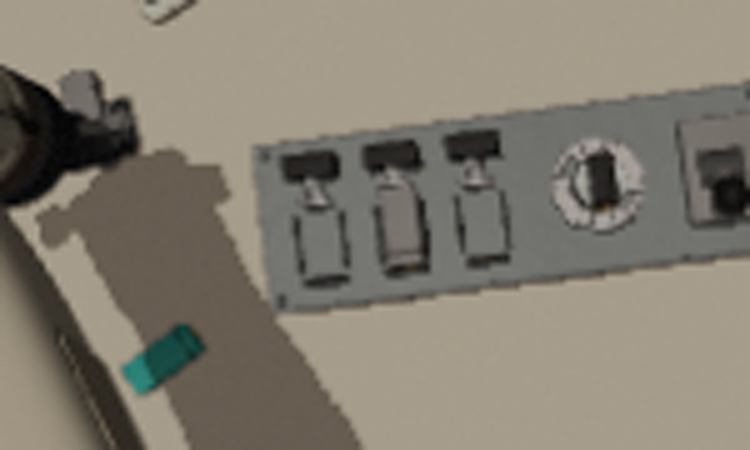

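Call:
{"api": "send_rows", "payload": {
  "deltas": [
    {"grip": 0.6,"translation": [-0.04,0.006,0.01],"twist": [0,0,0]},
    {"grip": 0.6,"translation": [-0.055,0.0075,0.03],"twist": [0,0,0]},
    {"grip": 0.6,"translation": [-0.055,0.0075,0.06],"twist": [0,0,0]},
    {"grip": 0.6,"translation": [-0.055,0.0075,0.075],"twist": [0,0,0]},
    {"grip": 0.6,"translation": [-0.055,0.0075,0.075],"twist": [0,0,0]}
  ]
}}

```text
clock: 34.48
eef_pos: [0.6126, 0.3412, 0.0269]
tool_rot: [-0.134, 0.991, -0.001, -0.008]
ft_force: [-0.4, -1.0, -0.4]
grip_width: 0.0509
```

```bash
python3 d.py "(w(.618,.342,.01),105.2)"; python3 -c "
from h import *
s=snap('side');cv2.imwrite('pics/p36.png',cv2.resize(s['color'][220:310,200:300],None,fx=6,fy=6,interpolation=cv2.INTER_CUBIC))"
```

```text
now [0.6126 0.3412 0.0269] TIPZ 0.0489 psi 105.44 F [-0.4 -1.  -0.4] w 0.0509 t 34.48 j [0.51 0.77 0.38 1.2  0.   0.24] u [0.0935 0.2869]
-> [ 0.618  0.342 -0.012] 105.2 T [-0.0061, -0.0006, 0.0388] W [-0.01, -0.97, 0.24]
```

View pics/p36.png

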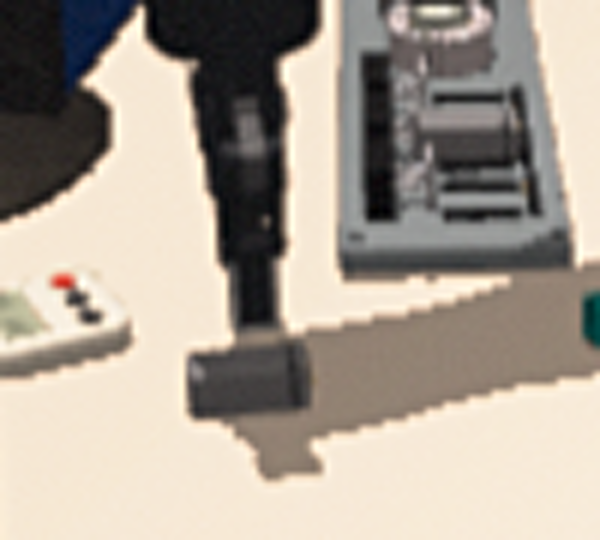

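Call:
{"api": "send_rows", "payload": {
  "deltas": [
    {"grip": 0.6,"translation": [-0.005,-0.0005,0.01],"twist": [0,-1,0.2]},
    {"grip": 0.6,"translation": [-0.0055,-0.0005,0.025],"twist": [0,-1,0.2]},
    {"grip": 0.6,"translation": [-0.0055,-0.0005,0.036],"twist": [0,-1,0.2]},
    {"grip": 0.6,"translation": [-0.0055,-0.0005,0.038],"twist": [0,-1,0.2]},
    {"grip": 0.6,"translation": [-0.0055,-0.0005,0.038],"twist": [0,-1,0.2]}
  ]
}}

```text
clock: 35.15
eef_pos: [0.6183, 0.3427, -0.0099]
tool_rot: [-0.133, 0.991, 0.0, 0.001]
ft_force: [0.2, -0.9, 0.2]
grip_width: 0.0512
```

```bash
python3 d.py "(w(.618,.342,.01),105.2)"; python3 -c "
from h import *
s=snap('side');cv2.imwrite('pics/p37.png',cv2.resize(s['color'][220:310,200:300],None,fx=6,fy=6,interpolation=cv2.INTER_CUBIC))"
```

```text
now [ 0.6183  0.3427 -0.0099] TIPZ 0.0121 psi 105.25 F [ 0.2 -0.9  0.2] w 0.0512 t 35.15 j [ 0.51  0.79  0.33  1.1  -0.    0.24] u [0.0994 0.2877]
-> [ 0.618  0.342 -0.012] 105.2 T [0.0005, -0.0006, 0.0021] W [0.03, 0.16, 0.05]
```

View pics/p37.png

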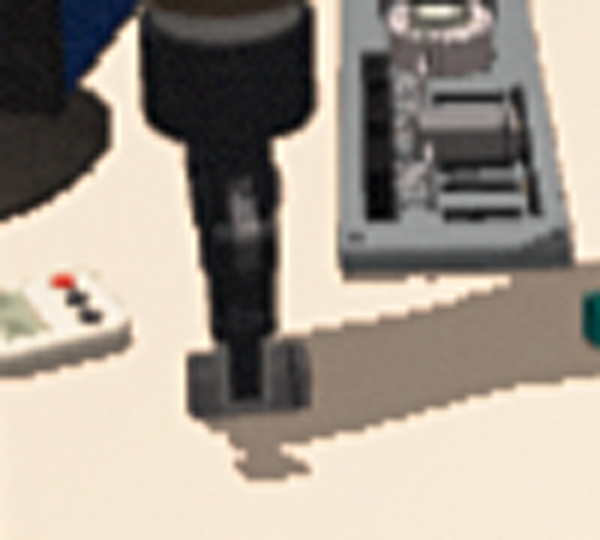

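Fingers straddle the cell, centred (crop 248 vs cell 189–308). Close.

Call:
{"api": "send_rows", "payload": {
  "deltas": [
    {"grip": 0,"translation": [0.0005,0,0.0005],"twist": [0,0,0]},
    {"grip": 0,"translation": [0.0005,0,0.0005],"twist": [0,0,0]},
    {"grip": 0,"translation": [0.0005,0,0.0005],"twist": [0,0,0]},
    {"grip": 0,"translation": [0.0005,0,0.0005],"twist": [0,0,0]}
  ]
}}

```text
clock: 35.7
eef_pos: [0.6186, 0.343, -0.0092]
tool_rot: [-0.133, 0.991, 0.001, 0.002]
ft_force: [-1.2, 0.3, 3.4]
grip_width: 0.0221
```

```bash
python3 d.py "(u(-.0255,.1345,.15),97.5)"
```

```text
now [ 0.6186  0.343  -0.0092] TIPZ 0.0128 psi 105.25 F [-1.2  0.3  3.4] w 0.0221 t 35.7 j [ 0.51  0.79  0.33  1.1  -0.    0.24] u [0.0997 0.288 ]
-> [0.5145 0.1745 0.128 ] 97.5 T [0.1441, -0.135, -0.138] W [0.08, 0.27, 7.75]
```

Call:
{"api": "send_rows", "payload": {
  "deltas": [
    {"grip": 0,"translation": [0,0,-0.05],"twist": [0,0,0]},
    {"grip": 0,"translation": [0,0,-0.11],"twist": [0,0,3]},
    {"grip": 0,"translation": [0.03,-0.03,-0.138],"twist": [0,0,7.8]},
    {"grip": 0,"translation": [0.07,-0.06,-0.138],"twist": [0,0,7.8]},
    {"grip": 0,"translation": [0.11,-0.1,-0.138],"twist": [0,0,7.8]}
  ]
}}

```text
clock: 36.33
eef_pos: [0.5372, 0.2165, 0.1282]
tool_rot: [-0.066, 0.998, 0.001, 0.003]
ft_force: [1.1, -0.5, -1.0]
grip_width: 0.0222
```

```bash
python3 d.py "(u(-.0255,.1345,.15),97.5)"
```

```text
now [0.5372 0.2165 0.1282] TIPZ 0.1502 psi 97.52 F [ 1.1 -0.5 -1. ] w 0.0222 t 36.33 j [0.38 0.44 0.07 1.2  0.   0.25] u [0.0025 0.1732]
-> [0.5145 0.1745 0.128 ] 97.5 T [0.028, -0.0387, 0.0] W [0.09, 0.3, 0.02]
```

Call:
{"api": "send_rows", "payload": {
  "deltas": [
    {"grip": 0,"translation": [0.028,-0.0385,0],"twist": [0,0.3,0]},
    {"grip": 0,"translation": [0.028,-0.0385,0],"twist": [0,0.3,0]},
    {"grip": 0,"translation": [0.028,-0.0385,0.03],"twist": [0,0.3,0]},
    {"grip": 0,"translation": [0.028,-0.0385,0.06],"twist": [0,0.3,0]},
    {"grip": 0,"translation": [0.028,-0.0385,0.08],"twist": [0,0.3,0]}
  ]
}}

```text
clock: 36.95
eef_pos: [0.5147, 0.1755, 0.0463]
tool_rot: [-0.066, 0.998, 0.001, -0.001]
ft_force: [0.8, 0.0, -0.7]
grip_width: 0.0223
```

```bash
python3 d.py "(u(-.0255,.1345,.049),97.5)"; python3 -c "
from h import *
s=snap('side');cv2.imwrite('pics/p38.png',cv2.resize(s['color'][190:280,235:325],None,fx=6.5,fy=6.5,interpolation=cv2.INTER_CUBIC))"
```

```text
now [0.5147 0.1755 0.0463] TIPZ 0.0683 psi 97.56 F [ 0.8  0.  -0.7] w 0.0223 t 36.95 j [ 0.33  0.45 -0.14  0.98  0.    0.2 ] u [-0.0252  0.1354]
-> [0.5145 0.1745 0.027 ] 97.5 T [0.0003, -0.0009, 0.0193] W [0.1, -0.07, 0.06]
```

View pics/p38.png

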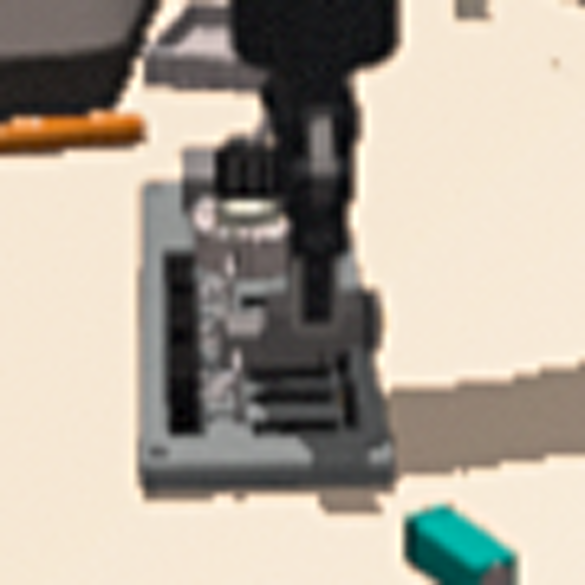

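Call:
{"api": "send_rows", "payload": {
  "deltas": [
    {"grip": 0,"translation": [0,-0.001,0.01],"twist": [0,0,0]},
    {"grip": 0,"translation": [0,-0.001,0.019],"twist": [0,0,0]},
    {"grip": 0,"translation": [0,-0.001,0.0195],"twist": [0,0,0]},
    {"grip": 0,"translation": [-0.005,-0.001,0.0195],"twist": [0,0,0]},
    {"grip": 0,"translation": [-0.008,-0.001,0.0195],"twist": [0,0,0]}
  ]
}}

```text
clock: 37.62
eef_pos: [0.5221, 0.1753, 0.0251]
tool_rot: [-0.066, 0.998, 0.001, -0.002]
ft_force: [0.5, -0.6, -0.3]
grip_width: 0.0222
```

```bash
python3 d.py "(u(-.0064,.1345,.049),97.5)"
```

```text
now [0.5221 0.1753 0.0251] TIPZ 0.0471 psi 97.56 F [ 0.5 -0.6 -0.3] w 0.0222 t 37.62 j [ 0.32  0.49 -0.14  0.95  0.    0.19] u [-0.0178  0.1342]
-> [0.5334 0.177  0.027 ] 97.5 T [-0.0114, 0.0002, -0.0019] W [0.07, -0.19, 0.06]
```

Call:
{"api": "send_rows", "payload": {
  "deltas": [
    {"grip": 0,"translation": [-0.003,0,-0.002],"twist": [0,-0.2,0]},
    {"grip": 0,"translation": [-0.006,0,-0.002],"twist": [0,-0.2,0]},
    {"grip": 0,"translation": [-0.009,0,-0.002],"twist": [0,-0.2,0]},
    {"grip": 0,"translation": [-0.0105,0,-0.002],"twist": [0,-0.2,0]},
    {"grip": 0,"translation": [-0.0105,0,-0.002],"twist": [0,-0.2,0]}
  ]
}}

```text
clock: 38.25
eef_pos: [0.5318, 0.1765, 0.0268]
tool_rot: [-0.066, 0.998, 0.001, -0.001]
ft_force: [-5.2, -0.2, 0.7]
grip_width: 0.0219
```

```bash
python3 d.py "(u(-.0064,.1345,.049),97.5)"; python3 -c "
from h import *
s=snap('side');cv2.imwrite('pics/p39.png',cv2.resize(s['color'][190:280,235:325],None,fx=6.5,fy=6.5,interpolation=cv2.INTER_CUBIC))"
```

```text
now [0.5318 0.1765 0.0268] TIPZ 0.0488 psi 97.56 F [-5.2 -0.2  0.7] w 0.0219 t 38.25 j [ 0.32  0.5  -0.11  0.96  0.    0.19] u [-0.0081  0.1342]
-> [0.5334 0.177  0.027 ] 97.5 T [-0.0017, 0.0003, -0.0002] W [0.06, -0.09, 0.06]
```

View pics/p39.png

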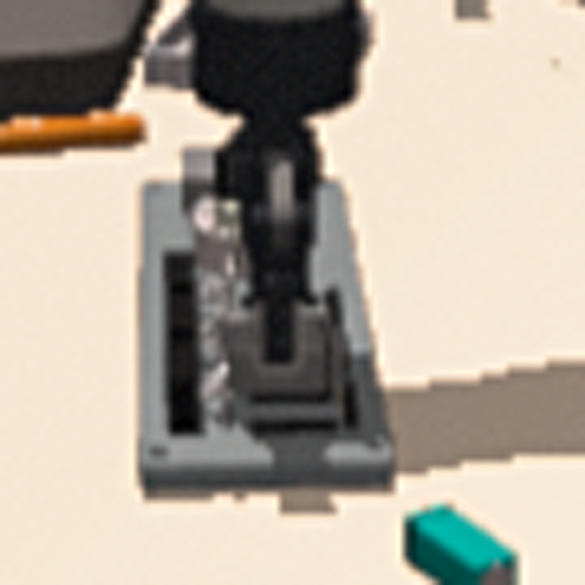

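Call:
{"api": "send_rows", "payload": {
  "deltas": [
    {"grip": 0,"translation": [-0.0025,0,0],"twist": [0,0,0]},
    {"grip": 0,"translation": [-0.0025,0,0.005],"twist": [0,0,0]},
    {"grip": 0,"translation": [-0.0025,0,0.01],"twist": [0,0,0]},
    {"grip": 0,"translation": [-0.0025,0,0.0145],"twist": [0,0,0]},
    {"grip": 0,"translation": [-0.0025,0,0.0145],"twist": [0,0,0]}
  ]
}}

```text
clock: 38.92
eef_pos: [0.5331, 0.1766, 0.0115]
tool_rot: [-0.066, 0.998, 0.0, -0.002]
ft_force: [-4.8, -0.5, -1.8]
grip_width: 0.0222
```

Call:
{"api": "send_rows", "payload": {
  "deltas": [
    {"grip": 0,"translation": [-0.001,0,0.0015],"twist": [0,0,0]},
    {"grip": 0,"translation": [-0.001,0,0.0025],"twist": [0,0,0]},
    {"grip": 0,"translation": [-0.001,0,0.0025],"twist": [0,0,0]}
  ]
}}

```text
clock: 39.3
eef_pos: [0.5332, 0.1767, 0.0107]
tool_rot: [-0.066, 0.998, 0.0, -0.002]
ft_force: [-10.5, -1.8, 14.2]
grip_width: 0.0219
```

```bash
python3 d.py ; python3 -c "
from h import *
s=snap('side');cv2.imwrite('pics/p40.png',cv2.resize(s['color'][190:280,235:325],None,fx=6.5,fy=6.5,interpolation=cv2.INTER_CUBIC))"
```

```text
now [0.5332 0.1767 0.0107] TIPZ 0.0327 psi 97.57 F [-10.5  -1.8  14.2] w 0.0219 t 39.3 j [ 0.32  0.52 -0.12  0.93  0.    0.19] u [-0.0066  0.1342]
```

View pics/p40.png

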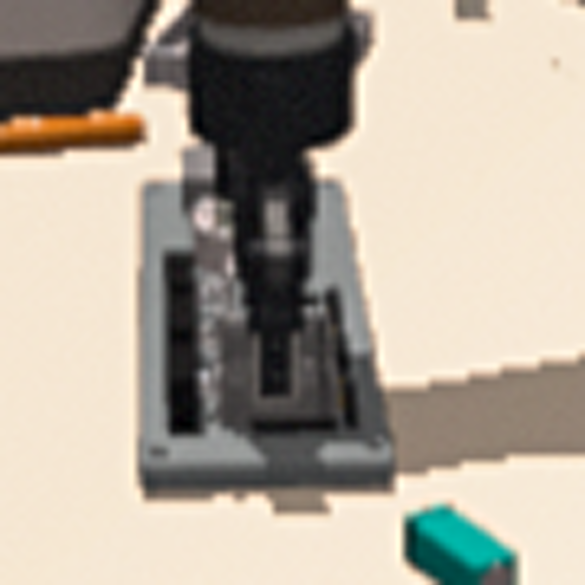

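Contact at the predicted deck height (0.0327). Release and rise.

Call:
{"api": "send_rows", "payload": {
  "deltas": [
    {"grip": 0.45,"translation": [0,0,-0.001],"twist": [0,0,0]},
    {"grip": 0.45,"translation": [0,0,-0.001],"twist": [0,0,0]},
    {"grip": 0.45,"translation": [0,0,-0.003],"twist": [0,0,0]},
    {"grip": 0.45,"translation": [0,0,-0.05],"twist": [0,0,0]},
    {"grip": 0.45,"translation": [0,0,-0.11],"twist": [0,0,0]}
  ]
}}

```text
clock: 39.98
eef_pos: [0.5328, 0.1762, 0.1201]
tool_rot: [-0.066, 0.998, -0.0, -0.004]
ft_force: [1.7, 0.3, 0.8]
grip_width: 0.0384
```

```bash
python3 d.py "(u(-.055,-.138,.15),97.5)"; python3 -c "
from h import *
s=snap('side');cv2.imwrite('pics/p41.png',cv2.resize(s['color'][190:280,235:325],None,fx=6.5,fy=6.5,interpolation=cv2.INTER_CUBIC))"
```

```text
now [0.5328 0.1762 0.1201] TIPZ 0.1421 psi 97.57 F [1.7 0.3 0.8] w 0.0384 t 39.98 j [0.32 0.42 0.02 1.18 0.   0.19] u [-0.0071  0.1337]
-> [ 0.5208 -0.0995  0.128 ] 97.5 T [0.0483, -0.2717, -0.0075] W [0.01, -0.48, 0.07]
```

View pics/p41.png

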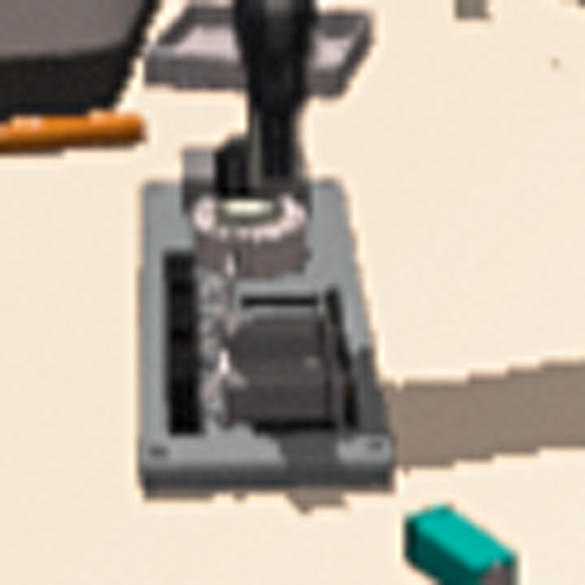

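Call:
{"api": "send_rows", "payload": {
  "deltas": [
    {"grip": 0,"translation": [0.012,-0.06,-0.01],"twist": [0,0,0]},
    {"grip": 0,"translation": [0.024,-0.12,-0.01],"twist": [0,0,0]},
    {"grip": 0,"translation": [0.036,-0.18,-0.01],"twist": [0,0,0]},
    {"grip": 0,"translation": [0.048,-0.24,-0.01],"twist": [0,0,0]},
    {"grip": 0,"translation": [0.05,-0.272,-0.01],"twist": [0,0,0]}
  ]
}}

```text
clock: 40.65
eef_pos: [0.5244, -0.1014, 0.1392]
tool_rot: [-0.064, 0.998, 0.002, 0.004]
ft_force: [0.9, 1.1, 0.0]
grip_width: 0.0
```

```bash
python3 d.py "(u(-.055,-.138,.15),97.5),(u(-.055,-.138,.064),97.5)"; python3 -c "
from h import *
s=snap('side');cv2.imwrite('pics/p42.png',cv2.resize(s['color'][180:280,235:325],None,fx=6,fy=6,interpolation=cv2.INTER_CUBIC))
s=snap('top');cv2.imwrite('pics/p43.png',cv2.resize(s['color'][170:260,180:320],None,fx=5.5,fy=5.5,interpolation=cv2.INTER_CUBIC))"
```

```text
now [ 0.5244 -0.1014  0.1392] TIPZ 0.1612 psi 97.39 F [0.9 1.1 0. ] w 0.0 t 40.65 j [-0.19  0.34 -0.04  1.18  0.01 -0.32] u [-0.0516 -0.1403]
-> [ 0.5208 -0.0995  0.128 ] 97.5 T [0.0035, 0.0023, 0.0112] W [0.14, 0.5, -0.11]
-> [ 0.5208 -0.0995  0.042 ] 97.5 T [0.0042, 0.0021, 0.0972] W [0.14, 0.5, -0.11]
```

View pics/p42.png

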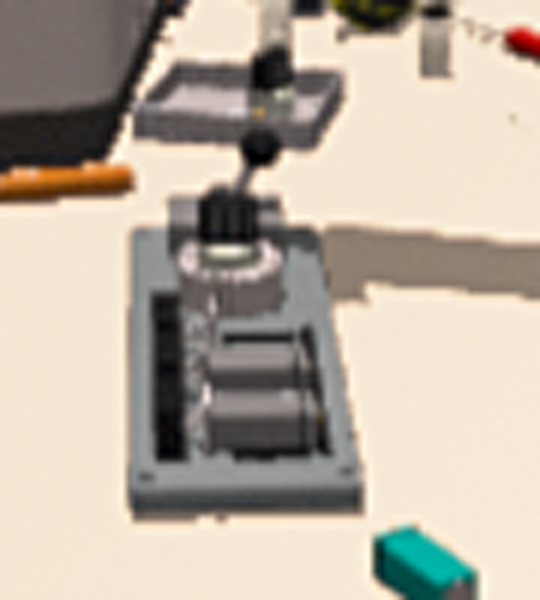

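View pics/p43.png

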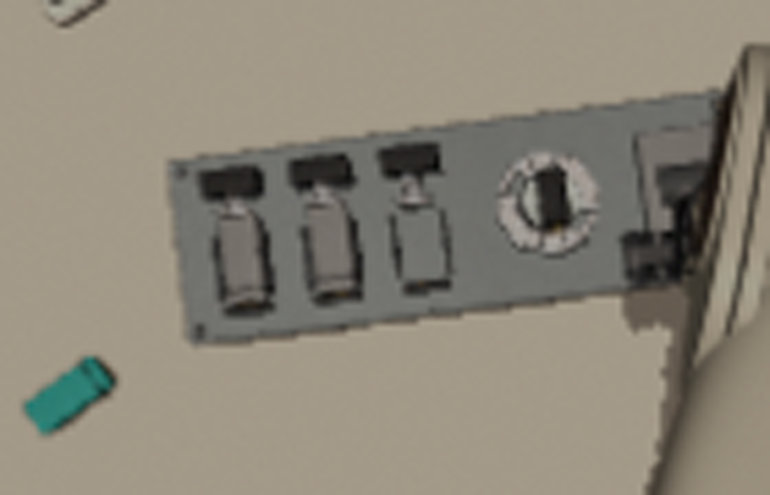

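Call:
{"api": "send_rows", "payload": {
  "deltas": [
    {"grip": 0,"translation": [0.004,0.002,0.02],"twist": [0,0.5,0]},
    {"grip": 0,"translation": [0.004,0.002,0.06],"twist": [0,0.5,0]},
    {"grip": 0,"translation": [0.004,0.002,0.09],"twist": [0,0.5,0]},
    {"grip": 0,"translation": [0.004,0.002,0.097],"twist": [0,0.5,0]},
    {"grip": 0,"translation": [0.004,0.002,0.097],"twist": [0,0.5,0]}
  ]
}}

```text
clock: 41.38
eef_pos: [0.522, -0.0995, 0.0422]
tool_rot: [-0.064, 0.998, 0.001, 0.0]
ft_force: [-0.1, -0.2, 0.3]
grip_width: -0.0002
```

```bash
python3 d.py "(u(-.0,-.138,.064),97.5)"; python3 -c "
from h import *
s=snap('side');cv2.imwrite('pics/p44.png',cv2.resize(s['color'][170:240,240:320],None,fx=7,fy=7,interpolation=cv2.INTER_CUBIC))"
```

```text
now [ 0.522  -0.0995  0.0422] TIPZ 0.0642 psi 97.3 F [-0.1 -0.2  0.3] w -0.0002 t 41.38 j [-0.19  0.43 -0.18  0.96  0.   -0.32] u [-0.0538 -0.1382]
-> [ 0.5753 -0.0923  0.042 ] 97.5 T [-0.0538, 0.0003, 0.0002] W [0.12, 0.01, -0.2]
```

View pics/p44.png

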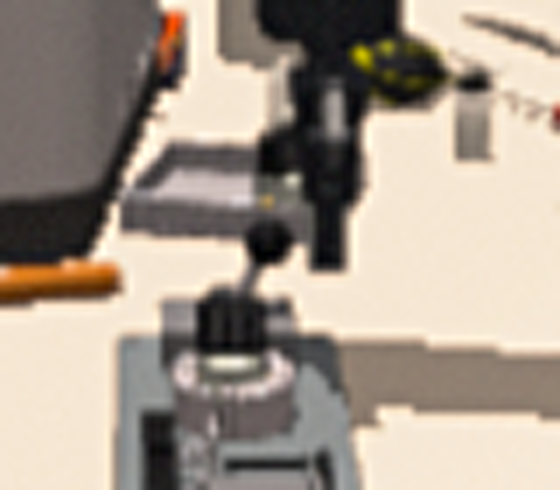

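Call:
{"api": "send_rows", "payload": {
  "deltas": [
    {"grip": 0,"translation": [-0.012,0,0],"twist": [0,0,0]},
    {"grip": 0,"translation": [-0.024,0,0],"twist": [0,0,0]},
    {"grip": 0,"translation": [-0.034,0,0],"twist": [0,0,0]},
    {"grip": 0,"translation": [-0.042,0,0],"twist": [0,0,0]},
    {"grip": 0,"translation": [-0.049,0,0],"twist": [0,0,0]}
  ]
}}

```text
clock: 42.05
eef_pos: [0.5713, -0.0936, 0.0426]
tool_rot: [-0.064, 0.998, 0.001, 0.0]
ft_force: [-9.2, -0.8, 2.7]
grip_width: -0.0002
```

Call:
{"api": "send_rows", "payload": {
  "deltas": [
    {"grip": 0,"translation": [-0.003,0,0],"twist": [0,0,0]},
    {"grip": 0,"translation": [-0.006,0,0],"twist": [0,0,0]},
    {"grip": 0,"translation": [-0.006,0,0],"twist": [0,0,0]}
  ]
}}

```text
clock: 42.42
eef_pos: [0.571, -0.0934, 0.042]
tool_rot: [-0.063, 0.998, 0.001, -0.006]
ft_force: [-15.6, -3.5, 11.1]
grip_width: 0.0001
```

```bash
python3 d.py "(u(-.0,-.138,.064),97.5)"; python3 -c "
from h import *
s=snap('side');cv2.imwrite('pics/p45.png',cv2.resize(s['color'][170:240,240:320],None,fx=7,fy=7,interpolation=cv2.INTER_CUBIC))"
```

```text
now [ 0.571  -0.0934  0.042 ] TIPZ 0.064 psi 97.23 F [-15.6  -3.5  11.1] w 0.0001 t 42.42 j [-0.16  0.52 -0.03  1.03 -0.   -0.29] u [-0.0044 -0.1386]
-> [ 0.5753 -0.0923  0.042 ] 97.5 T [-0.0044, 0.0006, -0.0001] W [0.11, -0.67, -0.27]
```

View pics/p45.png

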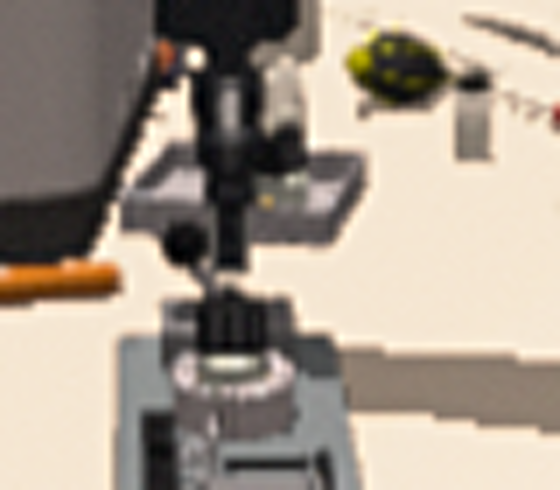

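Call:
{"api": "send_rows", "payload": {
  "deltas": [
    {"grip": 0,"translation": [0.015,0,0],"twist": [0,0,0]},
    {"grip": 0,"translation": [0.025,0,-0.04],"twist": [0,0,0]},
    {"grip": 0,"translation": [0.05,0,-0.1],"twist": [0,0,0]},
    {"grip": 0,"translation": [0.09,0,-0.14],"twist": [0,0,0]},
    {"grip": 0,"translation": [0.14,0,-0.16],"twist": [0,0,0]}
  ]
}}

```text
clock: 43.1
eef_pos: [0.4356, -0.1116, 0.2065]
tool_rot: [-0.063, 0.998, -0.0, -0.003]
ft_force: [-0.4, -0.0, 0.7]
grip_width: 0.0001
```

Call:
{"api": "send_rows", "payload": {
  "deltas": [
    {"grip": 0,"translation": [0.04,0.05,0],"twist": [0,0,0]},
    {"grip": 0,"translation": [0.08,0.11,0],"twist": [0,0,0]},
    {"grip": 0,"translation": [0.08,0.17,0],"twist": [0,0,0]},
    {"grip": 0,"translation": [0.08,0.23,0],"twist": [0,0,0]},
    {"grip": 0,"translation": [0.08,0.29,0],"twist": [0,0,0]}
  ]
}}

```text
clock: 43.72
eef_pos: [0.32, 0.1676, 0.2076]
tool_rot: [-0.063, 0.998, 0.0, -0.001]
ft_force: [2.0, -0.7, 0.4]
grip_width: -0.0004
```

```bash
python3 d.py; python3 -c "
from h import *
s=snap('side','sideF.png');cv2.imwrite('pics/p46.png',cv2.resize(s['color'][170:280,230:330],None,fx=5.4,fy=5.4,interpolation=cv2.INTER_CUBIC))
c=snap('top','topF.png')
print(proj(c,(.5,.3,0)))
cv2.imwrite('pics/p47.png',cv2.resize(c['color'][180:236,205:320],None,fx=6.9,fy=6.9,interpolation=cv2.INTER_CUBIC))"
```

```text
now [0.32   0.1676 0.2076] TIPZ 0.2296 psi 97.24 F [ 2.  -0.7  0.4] w -0.0004 t 43.73 j [ 0.48 -0.03 -0.31  1.3   0.    0.35] u [-0.2193  0.1529]
[188.99295395 226.05933374]
```

View pics/p46.png

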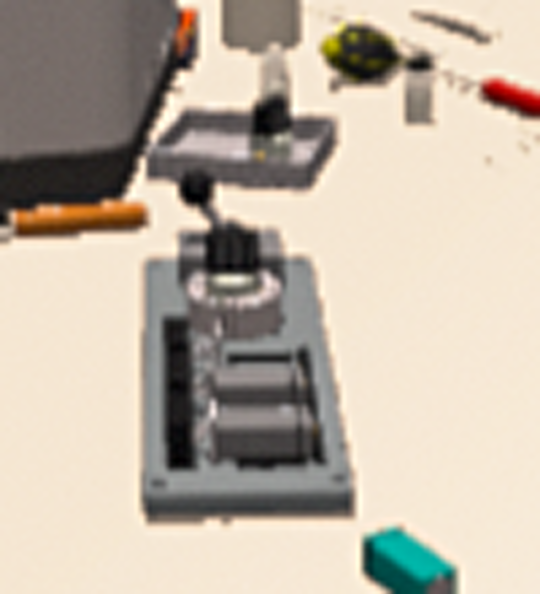

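View pics/p47.png

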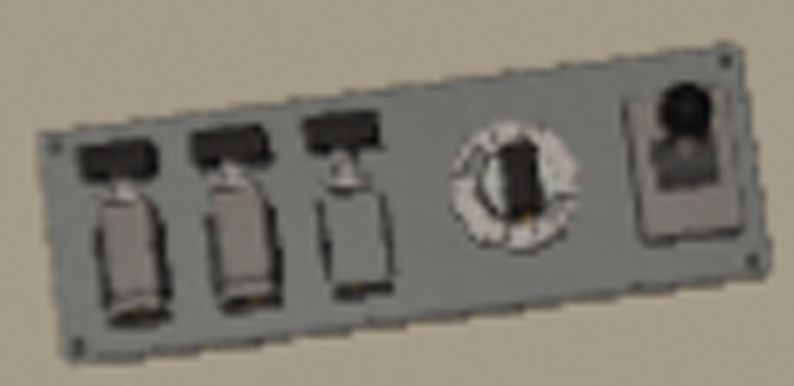

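View pics/topF.png

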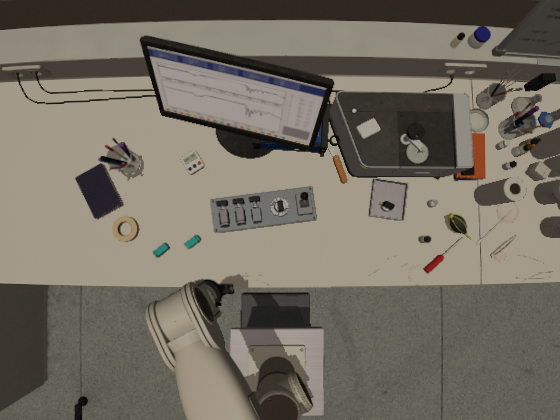

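```bash
python3 - <<'E'
from h import *
A=cv2.imread('pics/top0.png');B=cv2.imread('pics/topF.png')
c=snap('top')
for im in(A,B):
    g=im.astype(int).sum(2)
    for lo,name in((150,'dark'),):
        s=np.zeros(g.shape,bool); s[196:219,270:291]=1
        w=np.clip(330-g,0,None)*s; w[g>240]=0
        ys,xs=np.nonzero((g<200)&s); wt=(330-g)[ys,xs]
        u,v=(xs*wt).sum()/wt.sum(),(ys*wt).sum()/wt.sum()
        C=np.cov(np.array([xs,ys]),aweights=wt); e,V=np.linalg.eigh(C); d=V[:,1]*np.sign(-V[1,1])
        p=onz(c,u,v,.082);q=onz(c,u+5*d[0],v+5*d[1],.082)
        print('bar',tou(p),'ang',np.degrees(np.arctan2(*(tou(q)-tou(p))[::-1])),len(xs))
        ys,xs=np.nonzero((im.min(2)>130)&s); print('bright',xs.mean(),ys.mean(),len(xs))
o=np.hstack([cv2.resize(x[192:222,264:296],None,fx=12,fy=12,interpolation=cv2.INTER_CUBIC) for x in(A,B)])
cv2.imwrite('pics/cmp.png',o)
A=cv2.imread('pics/side0.png');B=cv2.imread('pics/sideF.png')
cv2.imwrite('pics/cmp2.png',np.hstack([cv2.resize(x[195:235,255:290],None,fx=11,fy=11,interpolation=cv2.INTER_CUBIC) for x in(A,B)]))
E
```

```text
bar [-0.00200587 -0.05461379] ang 2.449185814317531 55
bright 278.7878787878788 206.5252525252525 99
bar [-0.0021298  -0.05647623] ang -6.715246040913395 60
bright 279.22330097087377 206.51456310679612 103
```

View pics/cmp.png

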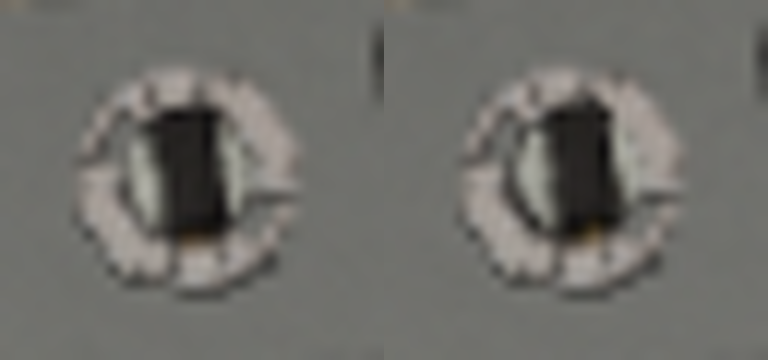

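View pics/cmp2.png

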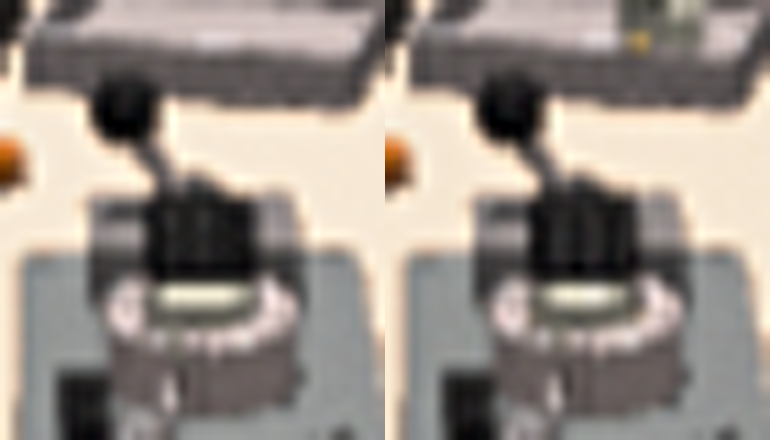

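```bash
python3 -c "
from workcell import bot
print(bot.job_done(), bot.get_obs()['clock'])"
```

```text
the job is handed in; nothing more can be done
the job is handed in; nothing more can be done
```

I did the whole job in the order asked and handed it in at about 44 s; the hand-in gives no verdict.

- **Switch off:** I pulled the lever back to its stop on the robot's side. The first try pushed on top of the knob (about 24 N), because the true fingertips are 22 mm above the reported tool position. I found this with a touch test on the bench and corrected for it from then on.
- **Old carrier:** Pressed down, turned counter-clockwise and lifted out. It stands upright in the steel tray; it met the tray floor with about 28 N as it was put down.
- **Spare carrier:** Pressed to the floor of the socket, turned clockwise and let spring up to the locked height, about 10 mm above the deck. It held against an 11 N upward pull.
- **Cells:** Only two grey cells were on the bench. They now lie flat in bay0 and bay1, black-band (button) ends against the stop wall. The turquoise look-alikes were left alone.
- **Switch on:** Pushed to its far stop; the knob is back at its starting position in the side view.

**Last checks:** The final pictures show all of this, with the timer, vial and tape roll where they were. One pair of numbers disagreed slightly. The spare's bar grip measures about 2 mm to the right of where the old one stood. A rough fit gave it a 7° clockwise lean, although the two grips look parallel side by side. I took this as normal play in the socket, since the locked height and the pull test agreed.

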